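Booster pump: prise the cover and hold the drive wheel heavy side down

TASK

The drive wheel of the booster pump has to stand with its heavy side straight down while a workmate bolts on the pump head. Lever the hinged cover up at its notch with the flat pry blade, not with the fingers, swing it fully back and lay the blade down on the bench; then take hold of the wheel, turn it by hand to feel which side is heavy, and bring that side straight down. Finish while still gripping the wheel there: do not let go, and leave the other parts on the bench alone.

Things in the scene. Friction and masses are not known exactly. Their poses are not given: they have to be found in the camera images.
- pump: the booster pump: a fixed white box 230 mm (its x) by 170 mm (its y), its flat deck 105 mm above the bench; origin on the bench under its middle, z up. In the middle of the deck is an open well 160 (x) by 112 mm (y), under the cover, for the drive wheel; beside the wheel's pins, out to 56 mm in -y, the well is empty down to 60 mm above the bench
- notch (a point): the pry notch, at the cover's outer face in the middle of the pump's -y side, half-way up the notch: a slot 44 mm wide and 7 mm high between the deck (105 mm) and the lower edge of the cover's 4 mm skirt. Axes as the pump's: a blade goes in along +y, level, lying on the deck; behind the skirt the space is free for 40 mm
- hinge (a point): on the cover's hinge line, at deck height, in the middle of the pump's +y side; the line runs along this point's x. Axes as the pump's, 170 mm in +y from the notch
- wheel_centre (a point): centre of the drive wheel, 80 mm above the bench; fixed to the pump, axes as the pump's (does not turn). The axle lies along y. The wheel is a closed aluminium disc, 130 mm in diameter, 18 mm thick, about 1.2 kg, turning without stops; rim top 145 mm above the bench. One side is heavy from a hidden counterweight: up to 0.14 to 0.2 N m about the axle, most with the heavy side level with it
- wheel (a joint): angle of the wheel, positive when its top goes towards the pump's +x. Six alike pins, 60 degrees apart, 45 mm from the axle, stand out of its -y face: rubber bushes 14 mm thick that spin freely on them, from 11 to 39 mm in -y of wheel_centre; at 0 one pin is straight above the axle. The heavy side is at a different angle to the pins each time. A seal drags with 0.23 N m: it stays where left
- cover (a joint): angle of the cover, 0 shut, 2.0 rad fully back against its stop. The cover is a light grey shell 170 by 170 mm, 46 mm high, 4 mm thick, open below, on the hinge at +y; it swings up and over towards +y. About 0.25 kg on a stiff hinge (0.28 N m): it stays where it is left
- blade_grip (a point): the pry blade's handle, 30 mm behind its front end, half-way up (10 mm above the bench as it lies): wooden handle 115 mm long, 20 by 20 mm, and in front of it a flat steel blade 105 mm long, 18 mm wide, 2.5 mm thick, level with the handle's middle. x points along the tool to the blade's tip, z up. Loose, 0.12 kg, balances near this point
- blade_tip (a point): middle of the pry blade's front edge, 135 mm in x from blade_grip; axes the same
- diverter: bystander: chromed tap diverter valve, 64 mm tall, standing; origin under its middle
- adapter: bystander: white plastic hose adapter, 40 mm wide, 36 mm tall; origin under its middle
- gasket: bystander: flat white sealing ring, 42 mm wide, 6 mm thick; origin under its middle
- cartridge: bystander: white filter cartridge, 60 mm wide, 140 mm tall, standing; origin under its middle
Not all that is in view belongs to the job. There is more than one size of the part that bears blade_grip; the job needs the middle-sized.

How it is judged (in metres and radians):
On the way, in this order (a step that is already met when the one before it is completed fails the run):
1. the blade levers the cover up off its seat, the fingers not touching the cover (value of joint cover above 0.12 rad and contact force between blade and cover above 0.3 N and contact force between the fingers and cover below 0.1 N), for 0.1 s.
2. the cover is swung fully back (value of joint cover above 1.7 rad), for 0.2 s.
3. the blade lies on the bench, let go (height (world z) of each of blade_grip, blade_tip below 0.03 m and contact force between the fingers and blade below 0.1 N), for 0.2 s.
At the end, for the whole second after the job is handed in: The wheel's heavy side (its hidden counterweight, weight_c0, 27 mm off the axle) points down within 20 degrees with the fingers gripping the wheel (more than 3 N); the cover is back past 1.7 rad; the blade lies flat on the bench, let go, clear of the wheel; other parts moved less than 30 mm (all of step 3 and z of weight_c0 in the frame of wheel_centre below -0.02536 m and contact force between the fingers and wheel above 3 N and contact force between blade and wheel below 0.1 N and value of joint cover above 1.7 rad); the arm keeps its last pose, push and grip.
It fails at once if the cover is opened with the fingers instead of the blade (contact force between the fingers and cover above 2 N and value of joint cover below 0.1 rad).
It fails at once if the other parts on the bench are disturbed (distance of any of diverter, adapter, gasket, cartridge from where it was at the start of the episode above 0.03 m).
It also fails if it takes over 72 s, if anything falls off the work surface, if the arm or the gripper's body presses on something with over 40 N, if the wrist force passes 120 N, or if a joint passes its speed limit or range.

ROBOT

A 6-joint arm with a two-finger parallel gripper is mounted at the origin on the work surface. World frame = base frame: x ahead of the robot, y to its left, z up, the work surface at z = 0. Lengths are in mm, angles in rad, forces in N, time in s.
With the tool pointing down it reaches from about 275 to 1000 mm from the base axis. Payload 8.4 kg.
Tool frame: the origin (TCP) lies at the very end of the fingers, on their centre line; the grasp point (between the pads) lies 19 mm behind it; z points along the fingers, y is the direction in which the jaws open and shut (so a half turn about z gives the same grasp; the last joint's range is limited). The gripper opens to 85 mm and grips with 20 to 120 N. Pads are 22 mm wide; open, the fingers measure 114 mm over their backs; the gripper's body (76 mm by 85 mm) begins 54 mm behind the grasp point. The pads swing forward as they close: fully open they stand 13 mm farther back than shut.
Start: joints at [-1.345, 0.353, 1.633, -0, 1.155, -0.002], TCP at [141.145, -608.856, 231.281] pointing down, gripper open.
Joint ranges: [-2.63, 2.63], [-0.92, 2.1], [0.06, 2.66], [-1.3, 4.44], [0, 2.69], [-3.02, 3.02]. Speed limits (rad/s): [2.22, 2.22, 2.79, 3.14, 3.14, 3.14].

INTERFACE

Orientations are given as [roll, pitch, yaw] about the fixed x, y, z axes, in that order (R = Rz(yaw) Ry(pitch) Rx(roll)).
In Python, from rig import readout, grab_frame, calibration, r gives the robot as it stands. The module is installed in compiled form; this text tells all that it offers.
- The arm moves only by the tool play_rows, never from a script. Its argument "rows" is a list of rows, each a list of 3 entries, a list of its own where there are three numbers: the closure in counts, from 0 (fully open) to 255 (shut), then the shift along the tool's x, y, z in cm, then the turn, a rotation vector about the tool's x, y, z in rad. In form: [[gripper, [dx, dy, dz], [rx, ry, rz]], ...]. A call has 1 to 12 rows; each row is the pose to reach, as a shift and turn from the pose commanded when the call began, along the tool's axes at that moment; what a row does not reach only later rows make up. A row lasts 1/12 s, in which the tool goes at most 41.7 mm and 7.16 degrees, less where a joint would pass 70% of its speed; a pose out of reach is approached as far as the arm can. A call with a gripper value outside its range is refused whole. The fingers move at their own pace and stop on an object; "squeeze" is the grip in N (left out, the last holds). Time passes only in rows, so rows that repeat a pose let the fingers close. It gives the time, the measured TCP pose, the force and the opening at its end, in the units of the state.
- readout.sense(): the state, without advancing time (a new reading comes with each control period).
- grab_frame(name): name is "scene" or "side" or "wrist"; returns (picture, depth): 384x512x3 uint8, red, green, blue; 384x512 float32, mm along the optical axis (not along the pixel's ray), 0 where there is no reading.
- calibration(name): a dict with "vfov" (degrees; the focal length in pixels is half the picture's height over the tangent of half this angle, whatever the lens; pixels are square), "cx", "cy" (the principal point, pixels), "k1" (the pictures are not rectified: a ray, as slopes to the right and down, at radius r is drawn at 1 + k1 r^2 times it, then the intrinsics apply), "cam_to_world" (4x4, takes a point from camera to world coordinates). Camera axes: x right, y down, z forward; pixel columns grow to the right and rows downward; lengths in mm; the calibration is good to about 2 mm. A picture is of the moment at which its call begins: read the wrist's pose just before it. calibration takes no time and is no camera call; for the wrist camera it gives the pose at the moment of the call.
- r.sign_off(): hands the job in, once; it reports no verdict.
The state is a dict: "clock": time; "qpos": joint angles; "qvel": joint speeds; "joint_efforts": joint torques, N m; "eef_pos": TCP position; "tcp_rot": TCP orientation; "contact_force": force on the tool from outside, world axes, zero at the start; "wrist_torque": the same for the moment, N m; "opening": opening from 0.0 (shut) to 1.0 (fully open).
Only numpy, scipy, OpenCV 4.12 (cv2) and the standard library are available. Lean on these libraries where they do the work, as an engineer would, in place of code of your own. Each camera call takes 0.05 s, during which the arm holds its last target.

## Working session

There is one attempt and no reset: what is moved stays moved. The work goes in short steps, Python scripts to look and compute and a tool call to move; the robot and the scene stay as the last step left them, time stands still between calls to the robot, and variables do not carry over. Pictures are saved under pics/ and viewed, and the job is handed in when it is done.

Besides the shell and the picture viewer there is one more tool, called after "Emit:" in YAML: its name, and indented under it one key for each argument. play_rows: Moves the arm, as the interface text tells. Its arguments: {"type":"object","properties":{"rows":{"type":"array"},"squeeze":{"type":"number"}},"required":["rows"]}

```bash
mkdir -p pics; ls
cat > h.py <<'E'
import numpy as np, cv2
from rig import readout, grab_frame, calibration, r
def shot(name, fn):
    c=calibration(name); p,d=grab_frame(name)
    cv2.imwrite('pics/%s.png'%fn, p[:,:,::-1]); np.savez('pics/%s.npz'%fn,p=p,d=d,**{k:np.array(v) for k,v in c.items()})
    return p,d,c
def load(fn):
    z=np.load('pics/%s.npz'%fn); return z['p'],z['d'],{k:z[k] for k in('vfov','cx','cy','k1','cam_to_world')}
def slopes(c,uv):
    uv=np.atleast_2d(np.array(uv,float)); f=192/np.tan(np.radians(float(c['vfov']))/2)
    K=np.array([[f,0,float(c['cx'])],[0,f,float(c['cy'])],[0,0,1]])
    # r_d = r(1+k1 r^2)
    q=cv2.undistortPointsIter(uv.reshape(-1,1,2),K,np.array([float(c['k1']),0,0,0.]),None,None,(3,50,1e-10)).reshape(-1,2)
    return q
def plane(c,uv,z):
    q=slopes(c,uv); T=np.array(c['cam_to_world']); d=np.c_[q,np.ones(len(q))]@T[:3,:3].T; o=T[:3,3]
    return o+d*((z-o[2])/d[:,2])[:,None]
def pts(c,uv,dep):
    q=slopes(c,uv); T=np.array(c['cam_to_world']); return (np.c_[q,np.ones(len(q))]*np.array(dep).reshape(-1,1))@T[:3,:3].T+T[:3,3]
def cloud(c,d):
    v,u=np.mgrid[0:384,0:512]; P=pts(c,np.c_[u.ravel(),v.ravel()],d.ravel()).reshape(384,512,3); P[d==0]=np.nan; return P
def proj(c,X):
    T=np.linalg.inv(np.array(c['cam_to_world'])); X=np.atleast_2d(X)@T[:3,:3].T+T[:3,3]; s=X[:,:2]/X[:,2:]; f=192/np.tan(np.radians(float(c['vfov']))/2)
    r2=(s**2).sum(1,keepdims=True); s=s*(1+float(c['k1'])*r2); return s*f+np.array([float(c['cx']),float(c['cy'])])
E
python3 - <<'E'
from h import *
s=readout.sense(); print(s)
for n in('scene','side','wrist'):
    p,d,c=shot(n,n+'0'); print(n,{k:np.round(v,3) for k,v in c.items()}, (d>0).mean())
E
```

```text
pics
{'clock': 0.0, 'qpos': array([-1.34540503e+00,  3.53646943e-01,  1.63416015e+00, -3.09271707e-05,
        1.15520166e+00, -2.38613447e-03]), 'qvel': array([-0.00037658,  0.00251005,  0.00031659, -0.00178285, -0.0010065 ,
        0.00130045]), 'joint_efforts': array([ 3.64986110e-03, -6.05236530e+01, -3.42056036e+01,  3.87881232e-05,
        9.39180551e-03, -2.78488656e-06]), 'eef_pos': array([ 141.02206547, -608.37713992,  230.55130544]), 'tcp_rot': array([-3.14017649e+00,  2.48977489e-05,  2.27789951e-01]), 'contact_force': array([ 0.15744277, -0.47059486, -0.66650268]), 'wrist_torque': array([-0.01133485,  0.00629617, -0.02800699]), 'opening': 1.0019514484819965}
scene {'vfov': np.float64(54.243), 'cx': np.float64(252.974), 'cy': np.float64(198.024), 'k1': np.float64(-0.007), 'cam_to_world': array([[ 4.84000e-01,  5.70000e-01, -6.64000e-01,  1.31578e+03],
       [ 8.75000e-01, -3.19000e-01,  3.64000e-01, -4.20854e+02],
       [-5.00000e-03, -7.57000e-01, -6.53000e-01,  8.27395e+02],
       [ 0.00000e+00,  0.00000e+00,  0.00000e+00,  1.00000e+00]])} 0.9961395263671875
side {'vfov': np.float64(57.311), 'cx': np.float64(255.523), 'cy': np.float64(193.982), 'k1': np.float64(-0.034), 'cam_to_world': array([[-9.38000e-01, -1.99000e-01,  2.83000e-01,  2.19326e+02],
       [-3.46000e-01,  5.21000e-01, -7.81000e-01,  9.54812e+02],
       [ 8.00000e-03, -8.30000e-01, -5.57000e-01,  7.96052e+02],
       [ 0.00000e+00,  0.00000e+00,  0.00000e+00,  1.00000e+00]])} 0.9962259928385416
wrist {'vfov': np.float64(67.481), 'cx': np.float64(250.412), 'cy': np.float64(193.719), 'k1': np.float64(-0.061), 'cam_to_world': array([[ 2.26000e-01, -9.35000e-01, -2.74000e-01,  2.10551e+02],
       [-9.74000e-01, -2.17000e-01, -6.30000e-02, -5.91411e+02],
       [-1.00000e-03,  2.81000e-01, -9.60000e-01,  3.72591e+02],
       [ 0.00000e+00,  0.00000e+00,  0.00000e+00,  1.00000e+00]])} 0.9959615071614584
```

View pics/scene0.png

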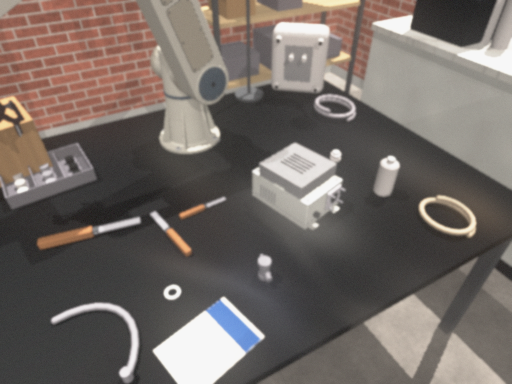

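View pics/side0.png

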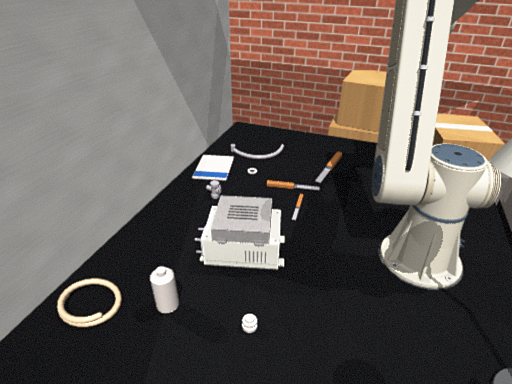

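View pics/wrist0.png

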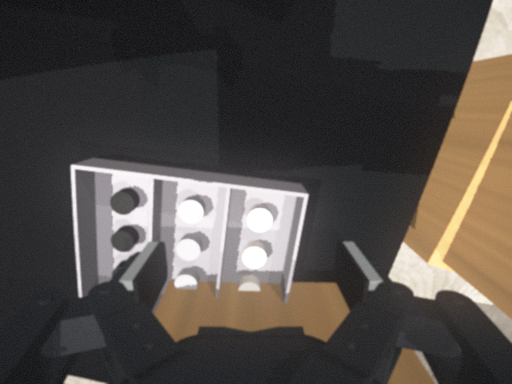

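The scene picture shows three blades: large at (90,232), small at (203,208) and middle-sized at (170,232). The pump is at (300,185). Next I'll zoom in and measure.

Run:
```python
from h import *
p,d,c=load('scene0'); q,e,g=load('side0')
a=cv2.resize(p[130:240,230:360],None,fx=3,fy=3,interpolation=2); b=cv2.resize(q[185:280,190:300],None,fx=3,fy=3,interpolation=2)
cv2.imwrite('pics/z1.png',a[:,:,::-1]);cv2.imwrite('pics/z2.png',b[:,:,::-1])
for n in('scene0','side0'):
    p,d,c=load(n); P=cloud(c,d)
    # blades: objects z 5..30 with orange
    hsv=cv2.cvtColor(p,cv2.COLOR_RGB2HSV)
    m=((hsv[...,0]>5)&(hsv[...,0]<20)&(hsv[...,1]>130)&(P[...,2]<40)&(P[...,2]>-5)&(abs(P[...,1])<700)&(P[...,0]>-100)).astype(np.uint8)
    k,l,st,_=cv2.connectedComponentsWithStats(m)
    for i in range(1,k):
        if st[i,4]>30:
            X=P[l==i]; mu=X.mean(0); U=np.linalg.svd(X[:,:2]-mu[:2],full_matrices=False)[2]
            t=(X[:,:2]-mu[:2])@U[0]; print(n,'orange',st[i],mu.round(1),'ax',U[0].round(3),'ext',t.min().round(),t.max().round(), 'z',np.percentile(X[:,2],[5,95]).round(1))
    # pump cloud levels
    for lo,hi in((100,110),(146,156)):
        mm=(P[...,2]>lo)&(P[...,2]<hi)&(P[...,0]>200)&(P[...,0]<800)&(abs(P[...,1])<300)
        m8=mm.astype(np.uint8);k,l,st,ce=cv2.connectedComponentsWithStats(m8);i=1+np.argmax(st[1:,4])
        X=P[l==i];rect=cv2.minAreaRect(X[:,:2].astype(np.float32));print(n,lo,st[i],X.mean(0).round(1),rect,np.median(X[:,2]))
```

```text
scene0 100 [252 168  90  38 588] [620.7 148.  104.1] ((549.48583984375, 153.746337890625), (232.92739868164062, 173.09707641601562), 15.618305206298828) 103.94225539851885
scene0 146 [ 259  143   77   46 1797] [555.2 151.5 149.7] ((549.4620361328125, 154.596923828125), (172.34095764160156, 172.17324829101562), 15.753484725952148) 149.73631667085306
side0 orange [326 151  17  19 136] [ 369.2 -544.4   18. ] ax [0.08  0.997] ext -131.0 84.0 z [-2. 27.]
side0 orange [266 180  28  10 197] [ 547.8 -248.    13.2] ax [-0.988 -0.157] ext -63.0 57.0 z [ 0.8 23.7]
side0 orange [295 193   9  14  66] [ 442.7 -168.6   12.7] ax [-0.072  0.997] ext -60.0 45.0 z [ 0.3 18.6]
side0 100 [202 206  79  40 705] [525.9 176.4 105.9] ((548.8385620117188, 159.630615234375), (230.99017333984375, 181.0586395263672), 15.569856643676758) 106.0056118947947
side0 146 [ 211  195   61   38 1942] [545.8 166.4 151.9] ((548.7435913085938, 158.85787963867188), (170.51210021972656, 173.84454345703125), 15.533393859863281) 152.00556154823278
```

View pics/z1.png

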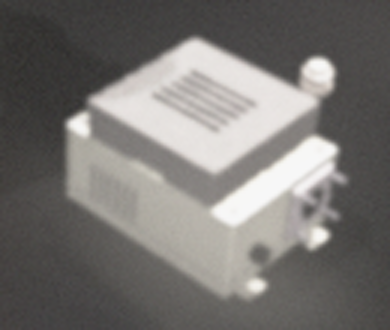

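View pics/z2.png

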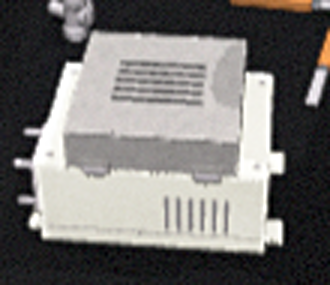

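Pump: the hinge lugs are on the world +y side (side camera zoom 95,170 and 205,178) and the notch is on the side facing -y. That gives a yaw of about 15.6° and a centre near (549,156). Next, the middle blade.

Run:
```python
from h import *
p,d,c=load('scene0'); q,e,g=load('side0')
a=cv2.resize(p[190:270,130:240],None,fx=5,fy=5,interpolation=2); b=cv2.resize(q[150:215,250:350],None,fx=5,fy=5,interpolation=2)
cv2.imwrite('pics/z3.png',a[:,:,::-1]);cv2.imwrite('pics/z4.png',b[:,:,::-1])
for n in('scene0','side0'):
    p,d,c=load(n); P=cloud(c,d)
    hsv=cv2.cvtColor(p,cv2.COLOR_RGB2HSV)
    if n=='scene0': print(hsv[240,178],P[240,178],hsv[222,162],P[222,162])
    X=P[...,:]
    W=plane(c,np.c_[np.mgrid[0:384,0:512][1].ravel(),np.mgrid[0:384,0:512][0].ravel()],10.).reshape(384,512,3)
    roi=(W[...,0]>250)&(W[...,0]<660)&(W[...,1]>-420)&(W[...,1]<-60)
    o=roi&(hsv[...,0]>3)&(hsv[...,0]<22)&(hsv[...,1]>110)&(hsv[...,2]>60)
    s=roi&(hsv[...,2]>120)&(hsv[...,1]<70)
    for nm,m in(('wood',o),('steel',s)):
        k,l,st,_=cv2.connectedComponentsWithStats(m.astype(np.uint8))
        for i in range(1,k):
            if st[i,4]>30:
                X=W[l==i][:,:2]; rc=cv2.minAreaRect(X.astype(np.float32)); mu=X.mean(0);U=np.linalg.svd(X-mu,full_matrices=False)[2]
                t=(X-mu)@U[0]
                print(n,nm,st[i],mu.round(1),'ax',U[0].round(3),'ends',(mu+t.min()*U[0]).round(),(mu+t.max()*U[0]).round(),np.array(rc[1]).round(1))
```

```text
[ 15 122 239] [ 553.28175713 -253.68894212   21.7611729 ] [165   4 235] [ 446.35989146 -268.27610416   10.64003938]
scene0 wood [179 205  25  14 158] [ 443.8 -171.9] ax [ 0.102 -0.995] ends [ 439. -127.] [ 448. -212.] [31.8 84.7]
scene0 wood [167 229  24  26 249] [ 547.6 -251.5] ax [0.988 0.157] ends [ 486. -261.] [ 609. -242.] [124.3  25.4]
scene0 steel [205 198  18  10  78] [439.4 -89.6] ax [ 0.079 -0.997] ends [437. -61.] [ 442. -124.] [21.3 63.3]
scene0 steel [150 211  20  21 170] [ 435.2 -272.6] ax [0.987 0.162] ends [ 383. -281.] [ 486. -264.] [103.5  23.4]
scene0 steel [108 217  33  13 222] [ 392.5 -372.8] ax [-0.16  -0.987] ends [ 400. -325.] [ 385. -420.] [96.9 32.1]
side0 wood [266 180  28   9 194] [ 549.3 -253.3] ax [-0.989 -0.151] ends [ 609. -244.] [ 492. -262.] [117.8  54.7]
side0 wood [296 193   8  15  72] [ 443.1 -170.1] ax [-0.093  0.996] ends [ 448. -220.] [ 439. -121.] [19.8 98.8]
side0 steel [316 172  12  11  66] [ 398.7 -373.6] ax [0.139 0.99 ] ends [ 392. -419.] [ 405. -329.] [91.  25.8]
side0 steel [294 185  26   5  79] [ 438.1 -272.2] ax [-0.985 -0.171] ends [ 490. -263.] [ 388. -281.] [103.1  25.6]
side0 steel [238 197  43  16 360] [585.3 -91.8] ax [-0.997  0.075] ends [659. -97.] [489. -85.] [ 81.1 168.7]
side0 steel [293 207   6  10  37] [436.7 -88.8] ax [-0.071  0.997] ends [ 439. -120.] [435. -60.] [13.3 60. ]
```

View pics/z3.png

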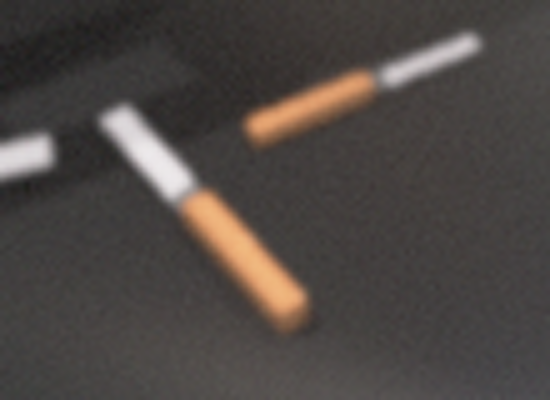

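View pics/z4.png

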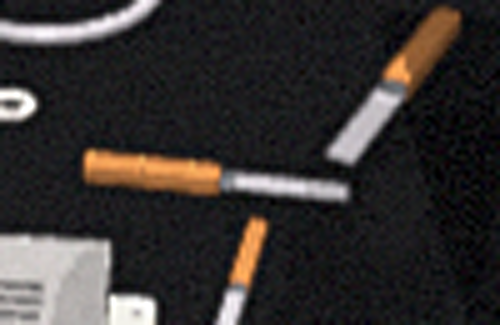

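```bash
cat > mv.py <<'E'
import sys
from h import *
from scipy.spatial.transform import Rotation as Ro
# target x y z roll pitch yaw -> shift cm, rotvec in tool axes
def to(x,y,z,yaw,tilt=None):
    s=readout.sense(); R0=Ro.from_euler('xyz',s['tcp_rot']); p=s['eef_pos']
    R1=Ro.from_euler('xyz',[np.pi,0,yaw])
    if tilt is not None: R1=R1*Ro.from_rotvec(tilt)
    sh=R0.inv().apply(np.array([x,y,z])-p)/10
    rv=(R0.inv()*R1).as_rotvec()
    print('t',round(s['clock'],2),'at',p.round(1),s['tcp_rot'].round(3),'q',s['qpos'].round(2),'F',s['contact_force'].round(1),'op',round(s['opening'],3))
    print('shift',sh.round(2).tolist(),'rot',rv.round(3).tolist())
if __name__=='__main__': to(*map(float,sys.argv[1:5]))
E
python3 mv.py 510 -258 160 3.303; python3 mv.py 510 -258 160 1.75
```

```text
t 0.15 at [ 141.1 -608.5  230.7] [-3.141  0.     0.228] q [-1.35  0.35  1.63 -0.    1.16 -0.  ] F [ 0.4 -0.2 -0.2] op 1.0
shift [43.86, -25.8, 7.1] rot [-0.0, -0.002, -3.075]
t 0.15 at [ 141.1 -608.5  230.7] [-3.141  0.     0.228] q [-1.35  0.35  1.63 -0.    1.16 -0.  ] F [ 0.4 -0.2 -0.2] op 1.0
shift [43.86, -25.8, 7.1] rot [-0.001, -0.001, -1.522]
```

Emit:
play_rows:
  rows:
    - [0,[43.9,-25.8,7.1],[0,0,-1.5]]
    - [0,[43.9,-25.8,7.1],[0,0,-1.5]]
    - [0,[43.9,-25.8,7.1],[0,0,-1.5]]
    - [0,[43.9,-25.8,7.1],[0,0,-1.5]]
    - [0,[43.9,-25.8,7.1],[0,0,-1.5]]
    - [0,[43.9,-25.8,7.1],[0,0,-1.5]]
    - [0,[43.9,-25.8,7.1],[0,0,-1.5]]
    - [0,[43.9,-25.8,7.1],[0,0,-1.5]]
    - [0,[43.9,-25.8,7.1],[0,0,-1.5]]
    - [0,[43.9,-25.8,7.1],[0,0,-1.5]]
    - [0,[43.9,-25.8,7.1],[0,0,-1.5]]
    - [0,[43.9,-25.8,7.1],[0,0,-1.5]]

```text
clock: 1.15
eef_pos: [501.5, -266.3, 161.9]
tcp_rot: [-3.141, -0.0, 1.734]
contact_force: [1.4, -0.0, 0.5]
opening: 0.999
```

```bash
python3 mv.py 510 -258 160 3.303
```

```text
t 1.15 at [ 501.5 -266.3  161.9] [-3.141 -0.     1.734] q [-0.49  0.34  1.82 -0.    0.98 -0.65] F [ 1.4 -0.   0.5] op 0.999
shift [0.68, 0.97, 0.19] rot [-0.0, -0.0, -1.569]
```

Emit:
play_rows:
  rows:
    - [0,[0.7,1.0,0.2],[0,0,-1.57]]
    - [0,[0.7,1.0,0.2],[0,0,-1.57]]
    - [0,[0.7,1.0,0.2],[0,0,-1.57]]
    - [0,[0.7,1.0,0.2],[0,0,-1.57]]
    - [0,[0.7,1.0,0.2],[0,0,-1.57]]
    - [0,[0.7,1.0,0.2],[0,0,-1.57]]
    - [0,[0.7,1.0,0.2],[0,0,-1.57]]
    - [0,[0.7,1.0,0.2],[0,0,-1.57]]
    - [0,[0.7,1.0,0.2],[0,0,-1.57]]
    - [0,[0.7,1.0,0.2],[0,0,-1.57]]
    - [0,[0.7,1.0,0.2],[0,0,-1.57]]
    - [0,[0.7,1.0,0.2],[0,0,-1.57]]

```text
clock: 2.15
eef_pos: [509.0, -259.4, 160.0]
tcp_rot: [3.141, -0.0, -3.049]
contact_force: [0.4, 0.0, 0.7]
opening: 1.0
```

Emit:
play_rows:
  rows:
    - [0,[0,0,0],[0,0,-0.07]]
    - [0,[0,0,0],[0,0,-0.07]]

```text
clock: 2.32
eef_pos: [509.0, -259.5, 160.0]
tcp_rot: [3.141, -0.0, -2.982]
contact_force: [-0.3, -0.8, 0.7]
opening: 0.995
```

```bash
python3 mv.py 510 -258 160 3.303
python3 - <<'E'
from h import *
p,d,c=shot('wrist','w1'); P=cloud(c,d)
hsv=cv2.cvtColor(p,cv2.COLOR_RGB2HSV)
W=plane(c,np.c_[np.mgrid[0:384,0:512][1].ravel(),np.mgrid[0:384,0:512][0].ravel()],11.25).reshape(384,512,3)
W2=plane(c,np.c_[np.mgrid[0:384,0:512][1].ravel(),np.mgrid[0:384,0:512][0].ravel()],20.).reshape(384,512,3)
o=(hsv[...,0]>3)&(hsv[...,0]<22)&(hsv[...,1]>110)&(hsv[...,2]>60)
s=(hsv[...,2]>110)&(hsv[...,1]<70)&(P[...,2]<40)
for nm,m,w in(('wood',o,W2),('steel',s,W)):
        k,l,st,_=cv2.connectedComponentsWithStats(m.astype(np.uint8))
        for i in range(1,k):
            if st[i,4]>300:
                X=w[l==i][:,:2]; rc=cv2.minAreaRect(X.astype(np.float32)); mu=X.mean(0);U=np.linalg.svd(X-mu,full_matrices=False)[2]
                t=(X-mu)@U[0]
                print(nm,st[i],mu.round(1),'ax',U[0].round(3),'ends',(mu+t.min()*U[0]).round(1),(mu+t.max()*U[0]).round(1),np.array(rc[1]).round(1),np.nanmedian(P[l==i][:,2]))
E
```

```text
t 2.32 at [ 509.  -259.5  160. ] [ 3.141 -0.    -2.982] q [-0.47  0.35  1.82  0.    0.98 -2.2 ] F [-0.3 -0.8  0.7] op 0.995
shift [-0.12, 0.13, 0.0] rot [0.0, -0.0, -0.002]
wood [   0    0   57   35 1400] [ 382.1 -486.4] ax [0.019 1.   ] ends [ 381.6 -514.4] [ 382.7 -458.7] [55.2 28.4] 25.370845078212483
wood [308 120  86  25 531] [ 443.6 -175.8] ax [-0.062  0.998] ends [ 445.8 -212.5] [ 440.6 -128.3] [18.9 84.3] 11.339111713055814
wood [ 235  166   32  103 1118] [ 552.3 -252.9] ax [0.984 0.177] ends [ 491.8 -263.8] [ 605.1 -243.4] [115.1  32.9] 0.7948333546046626
steel [  50    5  153   73 4310] [ 393.5 -394.1] ax [0.155 0.988] ends [ 381.6 -469.6] [ 404.3 -324.6] [146.8  26.1] 14.305778132631247
steel [ 239   53   23  113 2380] [ 438.5 -270.3] ax [0.984 0.177] ends [ 387.4 -279.6] [ 492.3 -260.7] [106.5  21.3] 10.497447111835072
steel [ 392  129   74   23 1178] [436.7 -84.8] ax [-0.073  0.997] ends [ 439.5 -123.5] [433.8 -45.1] [17.  78.6] 7.542768753036597
steel [496 245  16  97 812] [615.7  91.2] ax [0.912 0.409] ends [537.2  55.9] [677.3 118.8] [153.8  21.9] 12.168230716404594
steel [  0 247  72  52 983] [ 660.1 -500.8] ax [0.453 0.892] ends [ 639.7 -541. ] [ 685.6 -450.6] [101.4  25.5] 13.6326349469241
steel [156 303  35  31 663] [ 694.4 -323.6] ax [0.952 0.307] ends [ 673.4 -330.4] [ 717.5 -316.1] [45.3 40.5] 4.6452718157777895
steel [ 64 350  24  34 357] [ 806.  -451.5] ax [ 0.926 -0.378] ends [ 770.4 -437. ] [ 841.9 -466.2] [14.5 77.3] 15.759464827573993
```

View pics/w1.png

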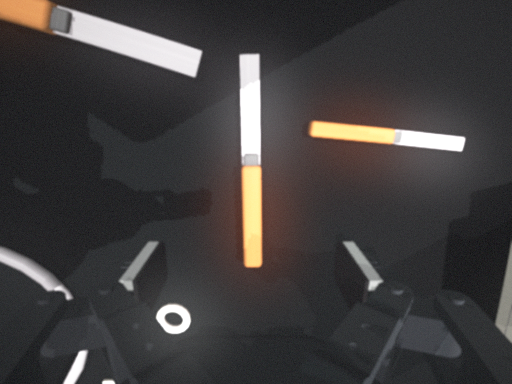

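The wrist picture shows the middle blade upright at column 250: tip at row 54, handle at rows 166–266. In world coordinates the tip is about (387,-280) and the axis angle is 0.178. The handle measures 115 long, which matches the given size.

```bash
python3 mv.py 520 -257.5 3 3.317
```

```text
t 2.37 at [ 509.  -259.5  160. ] [ 3.141 -0.    -2.987] q [-0.47  0.35  1.82  0.    0.98 -2.2 ] F [ 0.1 -0.1  0.6] op 1.005
shift [-1.12, 0.02, 15.7] rot [0.0, -0.0, -0.021]
```

Emit:
play_rows:
  rows:
    - [90,[-1.1,0,4],[0,0,-0.02]]
    - [90,[-1.1,0,8],[0,0,-0.02]]
    - [90,[-1.1,0,12],[0,0,-0.02]]
    - [90,[-1.1,0,14.5],[0,0,-0.02]]
    - [90,[-1.1,0,15.4],[0,0,-0.02]]
    - [90,[-1.1,0,15.7],[0,0,-0.02]]
    - [150,[-1.1,0,15.7],[0,0,-0.02]]
    - [255,[-1.1,0,15.7],[0,0,-0.02]]
    - [255,[-1.1,0,15.7],[0,0,-0.02]]
    - [255,[-1.1,0,15.7],[0,0,-0.02]]
    - [255,[-1.1,0,15.7],[0,0,-0.02]]
    - [255,[-1.1,0,15.7],[0,0,-0.02]]
  squeeze: 110

```text
clock: 3.37
eef_pos: [521.5, -258.6, 5.6]
tcp_rot: [-3.139, 0.003, -2.966]
contact_force: [-0.7, -0.5, 5.3]
opening: 0.203
```

```bash
python3 mv.py 520 -257.5 83 3.317
```

```text
t 3.37 at [ 521.5 -258.6    5.6] [-3.139e+00  3.000e-03 -2.966e+00] q [-0.46  0.58  1.87  0.    0.68 -2.21] F [-0.7 -0.5  5.3] op 0.203
shift [0.11, 0.11, -7.74] rot [-0.002, 0.003, 0.0]
```

Emit:
play_rows:
  rows:
    - [255,[0,0,-2],[0,0,0]]
    - [255,[0,0,-6],[0,0,0]]
    - [255,[0,0,-10],[0,0,0]]
    - [255,[0,0,-12],[0,0,0]]
    - [255,[0,0,-12],[0,0,0]]

```text
clock: 3.78
eef_pos: [523.5, -259.5, 130.0]
tcp_rot: [-3.135, 0.009, -2.966]
contact_force: [0.6, -0.2, -1.3]
opening: 0.203
```

```bash
python3 mv.py 615 -80 130 1.843
python3 - <<'E'
from h import *
for n,uv in(('scene0',[(264,279),(172,292),(335,160),(384,190)]),):
    p,d,c=load(n); print(plane(c,uv,5.).round(0).tolist())
shot('wrist','w2'); shot('scene','s2')
E
```

```text
t 3.78 at [ 523.5 -259.5  130. ] [-3.135  0.009 -2.966] q [-0.46  0.4   1.82  0.    0.91 -2.21] F [ 0.6 -0.2 -1.3] op 0.203
shift [-12.15, 16.07, 0.0] rot [0.001, 0.012, 1.474]
[[785.0, -98.0, 5.0], [704.0, -329.0, 5.0], [437.0, 417.0, 5.0], [662.0, 451.0, 5.0]]
```

View pics/w2.png

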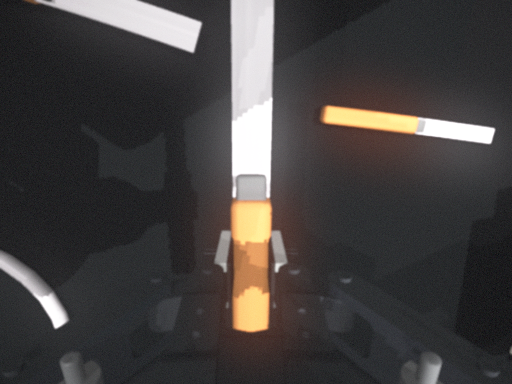

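Emit:
play_rows:
  rows:
    - [255,[-12.2,16.1,0],[0,0.012,1.47]]
    - [255,[-12.2,16.1,0],[0,0.012,1.47]]
    - [255,[-12.2,16.1,0],[0,0.012,1.47]]
    - [255,[-12.2,16.1,0],[0,0.012,1.47]]
    - [255,[-12.2,16.1,0],[0,0.012,1.47]]
    - [255,[-12.2,16.1,0],[0,0.012,1.47]]
    - [255,[-12.2,16.1,0],[0,0.012,1.47]]
    - [255,[-12.2,16.1,0],[0,0.012,1.47]]
    - [255,[-12.2,16.1,0],[0,0.012,1.47]]
    - [255,[-12.2,16.1,0],[0,0.012,1.47]]
    - [255,[-12.2,16.1,0],[0,0.012,1.47]]
    - [255,[-12.2,16.1,0],[0,0.012,1.47]]

```text
clock: 4.88
eef_pos: [610.7, -77.7, 121.4]
tcp_rot: [-3.132, -0.009, 1.846]
contact_force: [0.3, -0.1, -0.8]
opening: 0.203
```

```bash
python3 mv.py 615 -80 130 1.843
python3 - <<'E'
from h import *
shot('wrist','w3'); shot('scene','s3')
p,d,c=load('w3'); P=cloud(c,d)
print(P[20:200:15,250].round(1).tolist())
E
```

```text
t 4.88 at [610.7 -77.7 121.4] [-3.132 -0.009  1.846] q [-0.13  0.46  1.73  0.01  0.96 -0.41] F [ 0.3 -0.1 -0.8] op 0.203
shift [-0.33, 0.34, -0.86] rot [-0.01, -0.009, 0.003]
[[580.6, 28.4, 127.3], [582.3, 22.4, 128.1], [583.9, 16.7, 127.2], [585.6, 10.6, 128.0], [587.3, 4.6, 127.5], [589.1, -1.6, 127.6], [590.8, -8.0, 125.0], [592.7, -14.6, 125.6], [594.6, -21.2, 127.1], [596.5, -27.9, 127.6], [598.5, -34.9, 127.8], [600.3, -41.3, 130.9]]
```

View pics/w3.png

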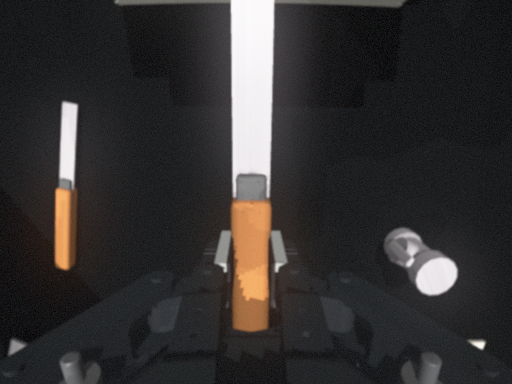

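View pics/s3.png

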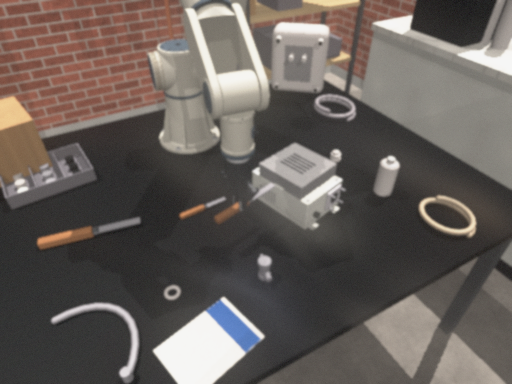

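Run:
```python
from h import *
p,d,c=load('w3')
g=p.mean(2)
for u in (125,150,180,210,290,320,350,380,398):
    print(u,g[:12,u].round(0).astype(int).tolist())
P=cloud(c,d); print(P[1,[130,200,300,390]].round(1).tolist())
print(plane(c,[(118,2),(405,2)],105.).round(1))
```

```text
125 [108, 106, 107, 98, 83, 51, 31, 29, 23, 20, 22, 14]
150 [109, 108, 104, 87, 61, 38, 27, 25, 31, 19, 22, 31]
180 [110, 108, 98, 75, 46, 20, 30, 26, 35, 34, 29, 37]
210 [117, 111, 96, 71, 60, 54, 56, 57, 55, 50, 56, 54]
290 [117, 119, 108, 78, 64, 52, 56, 50, 57, 52, 55, 57]
320 [99, 99, 93, 84, 55, 34, 35, 30, 33, 27, 31, 32]
350 [97, 95, 93, 88, 80, 51, 22, 20, 22, 20, 11, 23]
380 [96, 93, 96, 94, 92, 78, 58, 35, 21, 17, 17, 10]
398 [90, 94, 99, 103, 96, 83, 67, 52, 26, 19, 0, 16]
[[474.8, 48.5, 13.1], [527.6, 63.9, 7.3], [604.7, 85.3, 7.6], [672.5, 104.2, 13.7]]
[[512.   25.7 105. ]
 [650.8  65.1 105. ]]
```

Run:
```python
from h import *
p,d,c=load('w3'); P=cloud(c,d)
edge=[(125,4.3),(150,3.5),(180,3.2),(320,4.2),(350,5),(380,6.2),(398,6.8)]
for z in (0,10.):
    X=plane(c,edge,z); print(z,X.round(1).tolist()); a=np.polyfit(X[:,0],X[:,1],1); print(np.arctan(a[0]), plane(c,[(117,1),(406,4)],z).round(1).tolist())
for v in (1,4,6,8,12): print(v,P[v,[130,180,330,390],2].round(1), P[v,[130,180,330,390],1].round(1))
# scene & side top of cover corners
for n in('scene0','side0'):
    p,d,c=load(n);P=cloud(c,d)
    for lo,hi,zz in((97,111,105),(142,158,151)):
        m=((P[...,2]>lo)&(P[...,2]<hi)&(P[...,0]>300)&(P[...,0]<800)&(P[...,1]>0)&(P[...,1]<350)).astype(np.uint8)
        k,l,st,_=cv2.connectedComponentsWithStats(m);i=1+np.argmax(st[1:,4]); v,u=np.where(l==i)
        X=plane(c,np.c_[u,v],zz)[:,:2]; print(n,zz,cv2.minAreaRect(X.astype(np.float32)))
```

```text
0 [[465.0, 48.0, 0.0], [485.6, 53.7, 0.0], [510.0, 60.1, 0.0], [621.6, 90.5, 0.0], [645.7, 97.3, 0.0], [670.2, 104.0, 0.0], [685.0, 108.4, 0.0]]
0.26708624481554044 [[457.8, 48.9, 0.0], [690.7, 112.6, 0.0]]
10.0 [[469.9, 45.9, 10.0], [489.7, 51.3, 10.0], [513.1, 57.5, 10.0], [620.5, 86.8, 10.0], [643.7, 93.3, 10.0], [667.2, 99.8, 10.0], [681.5, 103.9, 10.0]]
0.2670862448155402 [[462.9, 46.7, 10.0], [687.0, 108.0, 10.0]]
1 [13.1  8.4  8.6 13.7] [ 48.5  59.5  91.9 104.2]
4 [ 2.5 -0.1 -0.8  5.9] [ 48.7  59.5  93.4 105.7]
6 [-0.8 -1.5 -0.8 -0.8] [ 47.9  58.4  91.9 107.2]
8 [-0.2  0.6 -0.2 -0.4] [ 46.2  56.4  90.3 105.5]
12 [-1.9 -0.1  0.6 -0.3] [ 43.5  53.5  87.1 102.6]
scene0 105 ((553.1029663085938, 153.32220458984375), (234.73822021484375, 184.12510681152344), 15.833622932434082)
scene0 151 ((555.1270141601562, 150.71237182617188), (175.38644409179688, 175.44332885742188), 15.30722713470459)
side0 105 ((547.9405517578125, 161.89491271972656), (231.5340118408203, 182.1796417236328), 16.27304458618164)
side0 151 ((547.0760498046875, 163.34707641601562), (170.13653564453125, 184.1892547607422), 15.628482818603516)
```

```bash
python3 mv.py 616.4 -78.6 103.3 1.841
```

```text
t 4.98 at [610.8 -77.8 121.7] [-3.132 -0.009  1.85 ] q [-0.13  0.46  1.73  0.01  0.96 -0.41] F [-1.2 -1.1 -0.8] op 0.202
shift [-0.25, 0.53, 1.83] rot [-0.01, -0.009, 0.009]
```

Emit:
play_rows:
  rows:
    - [255,[-0.25,0.53,0.9],[-0.01,-0.009,0.007]]
    - [255,[-0.25,0.53,1.83],[-0.01,-0.009,0.007]]
    - [255,[-0.25,0.53,1.83],[-0.01,-0.009,0.007]]
    - [255,[-0.25,0.53,1.83],[-0.01,-0.009,0.007]]

```text
clock: 5.32
eef_pos: [616.3, -78.6, 103.6]
tcp_rot: [-3.142, -0.0, 1.847]
contact_force: [0.2, -0.5, -1.1]
opening: 0.206
```

```bash
python3 mv.py 616.4 -78.6 103.3 1.841
python3 - <<'E'
from h import *
shot('wrist','w4'); p,d,c=shot('scene','s4')
p4,d4,c4=load('w4');P=cloud(c4,d4);print(P[20:200:15,250].round(1).tolist())
cv2.imwrite('pics/z5.png',cv2.resize(p[140:240,200:350],None,fx=5,fy=5,interpolation=2)[:,:,::-1])
E
```

```text
t 5.32 at [616.3 -78.6 103.6] [-3.142 -0.     1.847] q [-0.13  0.49  1.74  0.    0.91 -0.41] F [ 0.2 -0.5 -1.1] op 0.206
shift [-0.0, 0.0, 0.03] rot [-0.0, -0.0, 0.006]
[[586.0, 27.2, 109.8], [587.7, 21.5, 109.8], [589.4, 15.5, 110.3], [591.0, 9.7, 109.8], [592.7, 3.7, 109.0], [594.5, -2.5, 108.2], [596.3, -8.8, 108.7], [598.1, -15.3, 108.9], [600.0, -22.0, 108.3], [601.9, -28.7, 109.6], [603.9, -35.7, 109.3], [605.8, -42.1, 112.5]]
```

View pics/z5.png

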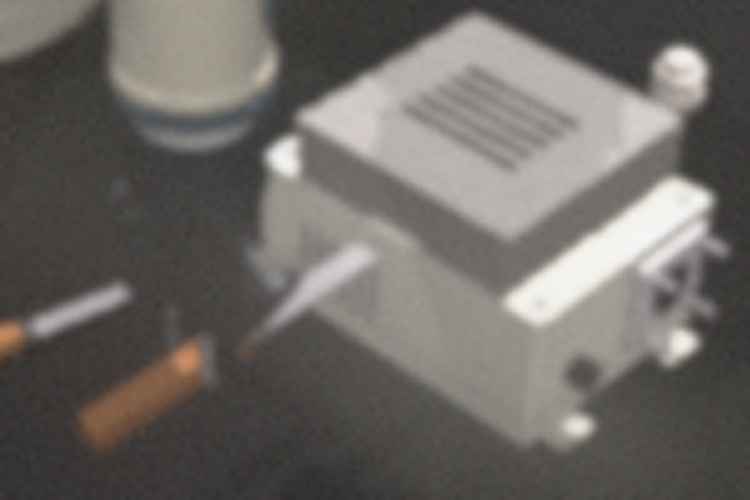

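View pics/w4.png

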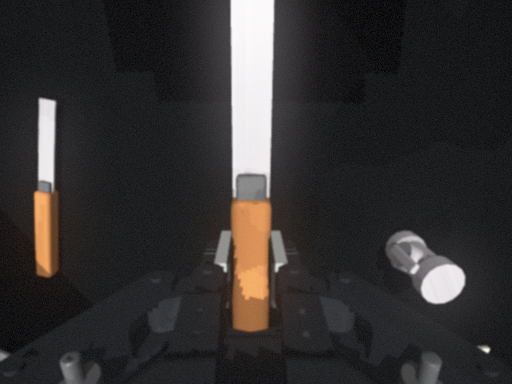

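Run:
```python
from h import *
p,d,c=load('s4'); X=plane(c,[(279,186.4),(272.4,190.4),(276.,184.),(283.,189.)],108.); print(X.round(1))
y=np.array([-.2667,.9638]); x=np.array([.9638,.2667])
T=np.array([616.3,-78.6])
for v in X: print('rel TCP along',((v[:2]-T)@y).round(1),'lat',((v[:2]-T)@x).round(1))
```

```text
[[574.9  75.4 108. ]
 [581.5  47.9 108. ]
 [560.5  73.5 108. ]
 [591.4  79.3 108. ]]
rel TCP along 159.4 lat 1.2
rel TCP along 131.2 lat 0.2
rel TCP along 161.5 lat -13.2
rel TCP along 158.8 lat 18.1
```

Emit:
play_rows:
  rows:
    - [255,[1.5,0.1,0],[0,0,0]]
    - [255,[2.2,0.1,0],[0,0,0]]
    - [255,[2.8,0.1,0],[0,0,0]]
    - [255,[3.4,0.1,0],[0,0,0]]
    - [255,[3.4,0.1,0],[0,0,0]]

```text
clock: 5.83
eef_pos: [608.9, -44.5, 105.0]
tcp_rot: [3.139, 0.001, 1.847]
contact_force: [0.1, 0.6, -1.2]
opening: 0.2
```

```bash
python3 mv.py 616.4 -78.6 103.3 1.841
python3 - <<'E'
from h import *
p,d,c=shot('scene','s5')
cv2.imwrite('pics/z6.png',cv2.resize(p[140:240,200:350],None,fx=5,fy=5,interpolation=2)[:,:,::-1])
E
```

```text
t 5.83 at [608.9 -44.5 105. ] [3.139e+00 1.000e-03 1.847e+00] q [-0.08  0.47  1.77  0.    0.9  -0.35] F [ 0.1  0.6 -1.2] op 0.2
shift [-3.49, -0.21, 0.17] rot [0.003, 0.001, 0.006]
```

View pics/z6.png

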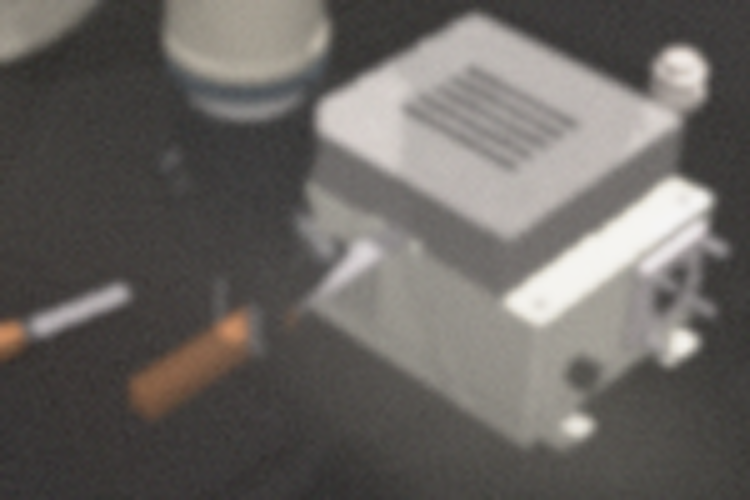

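Emit:
play_rows:
  rows:
    - [255,[0,0,0.16],[0,0,0]]
    - [255,[0.7,0,0.16],[0,0,0]]
    - [255,[1.4,0,0.16],[0,0,0]]
    - [255,[2.2,0,0.16],[0,0,0]]
    - [255,[2.2,0,0.16],[0,0,0]]

```text
clock: 6.3
eef_pos: [602.7, -23.2, 103.1]
tcp_rot: [3.139, 0.0, 1.846]
contact_force: [0.9, -0.3, -0.9]
opening: 0.199
```

```bash
python3 mv.py 616.4 -78.6 103.3 1.841
python3 - <<'E'
from h import *
p,d,c=shot('scene','s6')
cv2.imwrite('pics/z7.png',cv2.resize(p[140:240,200:350],None,fx=5,fy=5,interpolation=2)[:,:,::-1])
E
```

```text
t 6.3 at [602.7 -23.2 103.1] [3.139 0.    1.846] q [-0.04  0.46  1.79  0.    0.89 -0.32] F [ 0.9 -0.3 -0.9] op 0.199
shift [-5.71, -0.19, -0.02] rot [0.002, 0.0, 0.005]
```

View pics/z7.png

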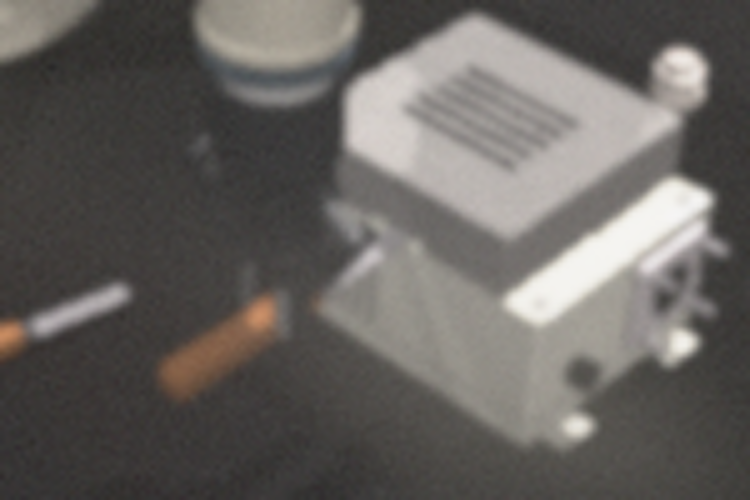

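Emit:
play_rows:
  rows:
    - [255,[0,0,-0.6],[0,0,0]]
    - [255,[0.1,0,-1.4],[0,0,0]]
    - [255,[0.2,0,-2.2],[0,0,0]]
    - [255,[0.3,0,-3.0],[0,0,0]]
    - [255,[0.45,0,-3.8],[0,0,0]]
    - [255,[0.65,0,-4.6],[0,0,0]]
    - [255,[0.75,0,-5.0],[0,0,0]]
    - [255,[0.75,0,-5.0],[0,0,0]]
    - [255,[0.75,0,-5.0],[0,0,0]]

```text
clock: 7.1
eef_pos: [601.7, -17.4, 153.8]
tcp_rot: [3.138, 0.001, 1.845]
contact_force: [0.1, 0.5, -1.8]
opening: 0.202
```

```bash
python3 mv.py 616.4 -78.6 103.3 1.841
python3 - <<'E'
from h import *
p,d,c=shot('scene','s7')
cv2.imwrite('pics/z8.png',cv2.resize(p[120:240,200:350],None,fx=5,fy=5,interpolation=2)[:,:,::-1])
E
```

```text
t 7.1 at [601.7 -17.4 153.8] [3.138e+00 1.000e-03 1.845e+00] q [-0.03  0.4   1.76 -0.    0.98 -0.31] F [ 0.1  0.5 -1.8] op 0.202
shift [-6.29, -0.26, 5.06] rot [0.004, 0.001, 0.004]
```

View pics/z8.png

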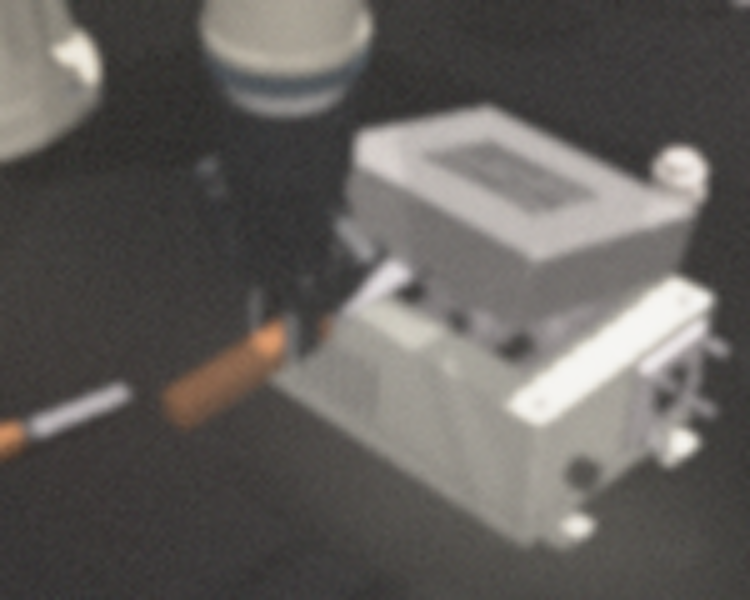

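Emit:
play_rows:
  rows:
    - [255,[0.3,0,-0.9],[0,0,0]]
    - [255,[0.65,0,-1.8],[0,0,0]]
    - [255,[1.0,0,-2.7],[0,0,0]]
    - [255,[1.4,0,-3.4],[0,0,0]]
    - [255,[1.8,0,-4.2],[0,0,0]]
    - [255,[2.3,0,-4.9],[0,0,0]]
    - [255,[2.9,0,-5.7],[0,0,0]]
    - [255,[3.4,0,-6.3],[0,0,0]]
    - [255,[3.9,0,-6.9],[0,0,0]]
    - [255,[4.5,0,-7.5],[0,0,0]]
    - [255,[5.2,0,-8.1],[0,0,0]]
    - [255,[5.8,0,-8.6],[0,0,0]]

```text
clock: 8.15
eef_pos: [584.8, 39.3, 239.4]
tcp_rot: [3.139, 0.001, 1.845]
contact_force: [0.0, 4.7, -10.1]
opening: 0.2
```

```bash
python3 mv.py 616.4 -78.6 103.3 1.841
python3 - <<'E'
from h import *
p,d,c=shot('scene','s8')
cv2.imwrite('pics/z9.png',cv2.resize(p[120:240,200:350],None,fx=4,fy=4,interpolation=2)[:,:,::-1])
p,d,c=shot('side','d8')
cv2.imwrite('pics/z10.png',cv2.resize(p[160:290,180:330],None,fx=4,fy=4,interpolation=2)[:,:,::-1])
E
```

```text
t 8.15 at [584.8  39.3 239.4] [3.139e+00 1.000e-03 1.845e+00] q [ 0.06  0.28  1.71 -0.    1.14 -0.21] F [  0.    4.7 -10.1] op 0.2
shift [-12.2, -0.18, 13.62] rot [0.002, 0.001, 0.004]
```

View pics/z9.png

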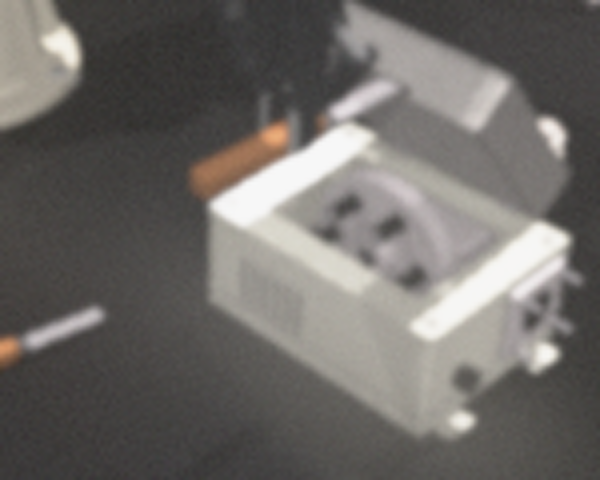

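View pics/z10.png

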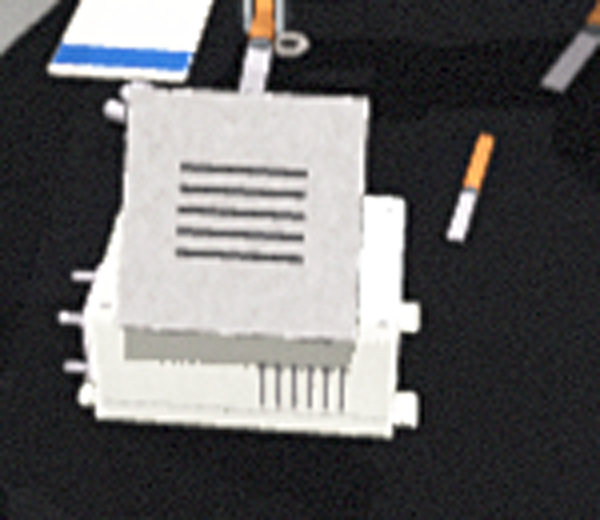

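Emit:
play_rows:
  rows:
    - [255,[0.3,0,1.0],[0,0,0]]
    - [255,[1.0,0,2.2],[0,0,0]]
    - [255,[2.0,0,3.2],[0,0,0]]
    - [255,[3.0,0,3.6],[0,0,0]]
    - [255,[4.0,0,3.8],[0,0,0]]
    - [255,[5.0,0,3.8],[0,0,0]]
    - [255,[6.0,0,3.8],[0,0,0]]
    - [255,[7.0,0,3.8],[0,0,0]]
    - [255,[8.0,0,3.8],[0,0,0]]
    - [255,[9.0,0,3.8],[0,0,0]]

```text
clock: 9.08
eef_pos: [560.8, 126.0, 201.4]
tcp_rot: [3.138, 0.001, 1.845]
contact_force: [0.5, -3.1, -2.5]
opening: 0.201
```

```bash
python3 mv.py 616.4 -78.6 103.3 1.841
python3 - <<'E'
from h import *
p,d,c=shot('scene','s9')
cv2.imwrite('pics/z11.png',cv2.resize(p[100:240,200:350],None,fx=4,fy=4,interpolation=2)[:,:,::-1])
E
```

```text
t 9.08 at [560.8 126.  201.4] [3.138e+00 1.000e-03 1.845e+00] q [ 0.22  0.3   1.77 -0.    1.06 -0.06] F [ 0.5 -3.1 -2.5] op 0.201
shift [-21.19, -0.23, 9.84] rot [0.003, 0.001, 0.004]
```

View pics/z11.png

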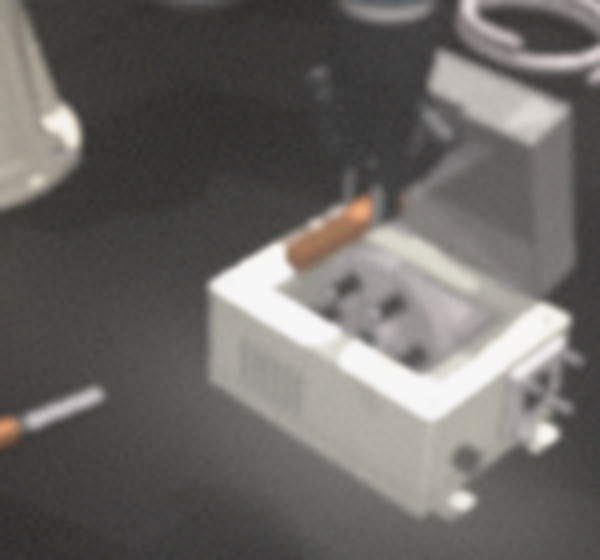

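Emit:
play_rows:
  rows:
    - [255,[1.0,0,0],[0,0,0]]
    - [255,[2.0,0,0],[0,0,0]]
    - [255,[3.0,0,0],[0,0,0]]
    - [255,[4.0,0,0],[0,0,0]]
    - [255,[5.0,0,0],[0,0,0]]
    - [255,[5.8,0,0],[0,0,0]]
    - [255,[6.4,0,0],[0,0,0]]
    - [255,[6.8,0,0],[0,0,0]]
    - [255,[7.0,0,0],[0,0,0]]

```text
clock: 9.88
eef_pos: [541.8, 193.3, 201.1]
tcp_rot: [3.139, 0.001, 1.846]
contact_force: [0.4, -0.9, -1.4]
opening: 0.198
```

```bash
python3 mv.py 616.4 -78.6 103.3 1.841
python3 - <<'E'
from h import *
p,d,c=shot('scene','s10')
cv2.imwrite('pics/z12.png',cv2.resize(p[100:240,200:350],None,fx=4,fy=4,interpolation=2)[:,:,::-1])
P=cloud(c,d)
x=np.array([.9638,.2667]);y=np.array([-.2667,.9638])
Q=(P[...,:2]-np.array([551,157.5])); X=Q@x;Y=Q@y;Z=P[...,2]
m=(abs(X)<85)&(Y>60)&(Y<260)&(Z>110)&(Z<320)
# inner roof profile: bins of Z
for z in range(120,280,15):
    k=m&(abs(Z-z)<5)&(abs(X)<70); 
    if k.sum()>5: print(z,k.sum(),np.percentile(Y[k],[10,50,90]).round(0))
E
```

```text
t 9.88 at [541.8 193.3 201.1] [3.139e+00 1.000e-03 1.846e+00] q [ 0.34  0.31  1.77 -0.    1.06  0.07] F [ 0.4 -0.9 -1.4] op 0.198
shift [-28.19, -0.23, 9.8] rot [0.003, 0.001, 0.005]
120 93 [132. 136. 139.]
135 88 [138. 141. 145.]
150 83 [145. 148. 151.]
165 76 [151. 154. 157.]
180 68 [157. 160. 163.]
195 62 [163. 166. 169.]
210 130 [ 95. 170. 175.]
225 98 [175. 178. 181.]
240 9 [180. 182. 189.]
255 76 [147. 156. 170.]
```

View pics/z12.png

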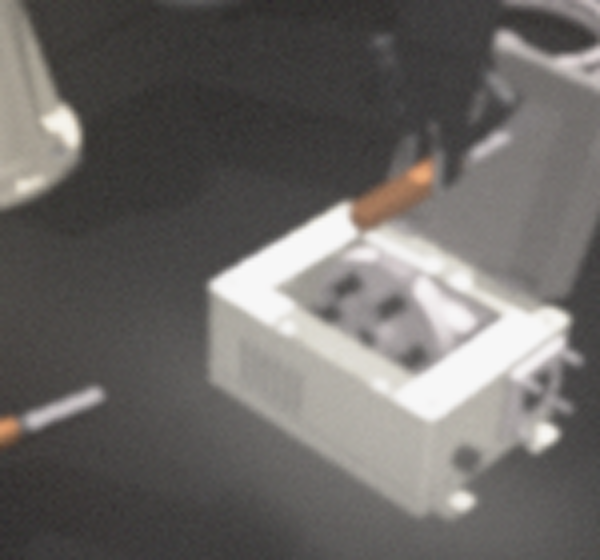

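```bash
python3 mv.py 625 -130 6 1.841
```

```text
t 9.93 at [541.8 193.3 201.1] [3.139 0.    1.846] q [ 0.34  0.31  1.77 -0.    1.06  0.07] F [-0.2 -0.3 -0.7] op 0.198
shift [-33.36, -0.82, 19.52] rot [0.003, 0.0, 0.005]
```

Emit:
play_rows:
  rows:
    - [255,[-2,0,0],[0,0,0]]
    - [255,[-6,0,0],[0,0,0]]
    - [255,[-10,0,0],[0,0,0]]
    - [255,[-14,0,0],[0,0,0]]
    - [255,[-18,0,0],[0,0,0]]
    - [255,[-22,-0.2,0],[0,0,0]]
    - [255,[-26,-0.4,0],[0,0,0]]
    - [255,[-30,-0.6,2],[0,0,0]]
    - [255,[-33,-0.8,5],[0,0,0]]
    - [255,[-33.4,-0.8,9],[0,0,0]]
    - [255,[-33.4,-0.8,13],[0,0,0]]
    - [255,[-33.4,-0.8,16],[0,0,0]]

```text
clock: 10.93
eef_pos: [624.0, -132.4, 38.2]
tcp_rot: [3.14, -0.0, 1.843]
contact_force: [-0.8, 0.7, -1.7]
opening: 0.196
```

```bash
python3 mv.py 625 -130 6.5 1.841
python3 - <<'E'
from h import *
p,d,c=shot('scene','s11')
cv2.imwrite('pics/z13.png',cv2.resize(p[100:270,180:350],None,fx=3.5,fy=3.5,interpolation=2)[:,:,::-1])
p,d,c=shot('wrist','w11')
E
```

```text
t 10.93 at [ 624.  -132.4   38.2] [ 3.14  -0.     1.843] q [-0.21  0.6   1.73  0.    0.81 -0.48] F [-0.8  0.7 -1.7] op 0.196
shift [0.2, 0.16, 3.17] rot [0.001, -0.0, 0.002]
```

View pics/z13.png

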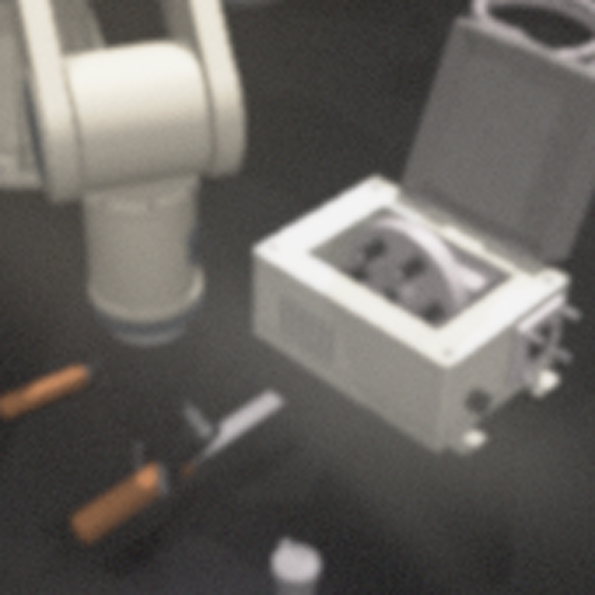

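View pics/w11.png

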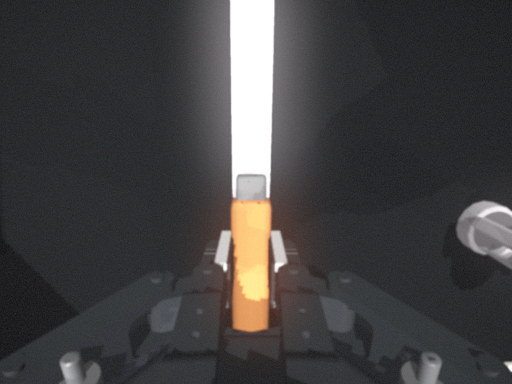

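The cover is fully back and the wheel is visible. The blade is still held level above a free patch of bench, so I'll lower it and let go.

Emit:
play_rows:
  rows:
    - [255,[0,0,1.5],[0,0,0]]
    - [255,[0,0,2.4],[0,0,0]]
    - [255,[0,0,2.9],[0,0,0]]
    - [255,[0,0,3.15],[0,0,0]]
    - [255,[0,0,3.2],[0,0,0]]

```text
clock: 11.45
eef_pos: [625.8, -131.2, 10.1]
tcp_rot: [3.138, 0.001, 1.845]
contact_force: [-1.0, -0.8, -0.9]
opening: 0.2
```

Emit:
play_rows:
  rows:
    - [200,[0,0,0],[0,0,0]]
    - [120,[0,0,0],[0,0,0]]
    - [90,[0,0,0],[0,0,0]]
    - [60,[0,0,0],[0,0,0]]
    - [60,[0,0,-1],[0,0,0]]
    - [60,[0,0,-4],[0,0,0]]
    - [60,[0,0,-8],[0,0,0]]
    - [60,[0,0,-12],[0,0,0]]
    - [60,[0,0,-16],[0,0,0]]
    - [60,[0,0,-19],[0,0,0]]

```text
clock: 12.28
eef_pos: [625.5, -131.3, 204.0]
tcp_rot: [3.136, 0.003, 1.845]
contact_force: [1.6, -0.4, 0.6]
opening: 0.765
```

```bash
python3 mv.py 585 36 245 1.841
python3 - <<'E'
from h import *
p,d,c=shot('wrist','w12')
E
```

```text
t 12.28 at [ 625.5 -131.3  204. ] [3.136e+00 3.000e-03 1.845e+00] q [-0.21  0.4   1.63  0.    1.11 -0.48] F [ 1.6 -0.4  0.6] op 0.765
shift [17.19, 0.66, -4.14] rot [0.006, 0.003, 0.004]
```

View pics/w12.png

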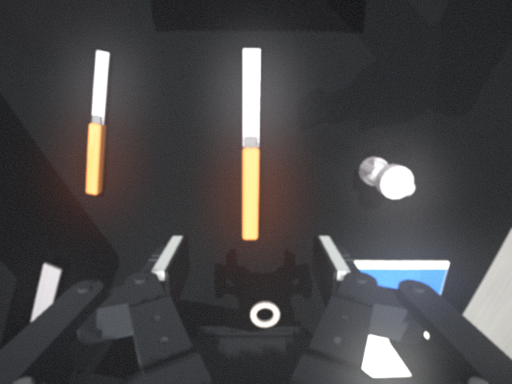

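Emit:
play_rows:
  rows:
    - [60,[17.2,0.7,-4.1],[0,0,0]]
    - [60,[17.2,0.7,-4.1],[0,0,0]]
    - [60,[17.2,0.7,-4.1],[0,0,0]]
    - [60,[17.2,0.7,-4.1],[0,0,0]]
    - [60,[17.2,0.7,-4.1],[0,0,0]]
    - [60,[17.2,0.7,-4.1],[0,0,0]]

```text
clock: 12.83
eef_pos: [584.5, 39.0, 241.8]
tcp_rot: [3.137, 0.001, 1.849]
contact_force: [0.6, -0.9, -0.2]
opening: 0.765
```

```bash
python3 mv.py 585 36 245 1.841
python3 - <<'E'
from h import *
p,d,c=shot('wrist','w13'); p,d,c=shot('scene','s13')
cv2.imwrite('pics/z14.png',cv2.resize(p[140:240,240:350],None,fx=6,fy=6,interpolation=2)[:,:,::-1])
E
```

```text
t 12.83 at [584.5  39.  241.8] [3.137e+00 1.000e-03 1.849e+00] q [ 0.06  0.28  1.71  0.    1.14 -0.21] F [ 0.6 -0.9 -0.2] op 0.765
shift [-0.3, -0.03, -0.32] rot [0.005, 0.001, 0.008]
```

View pics/w13.png

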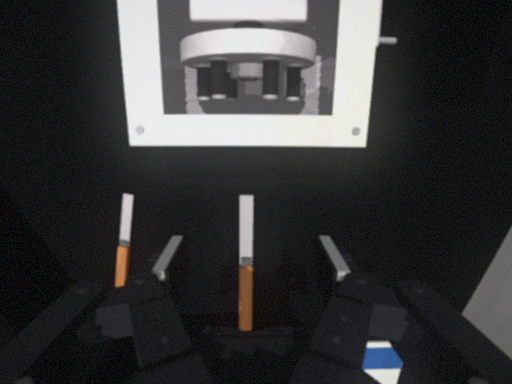

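View pics/z14.png

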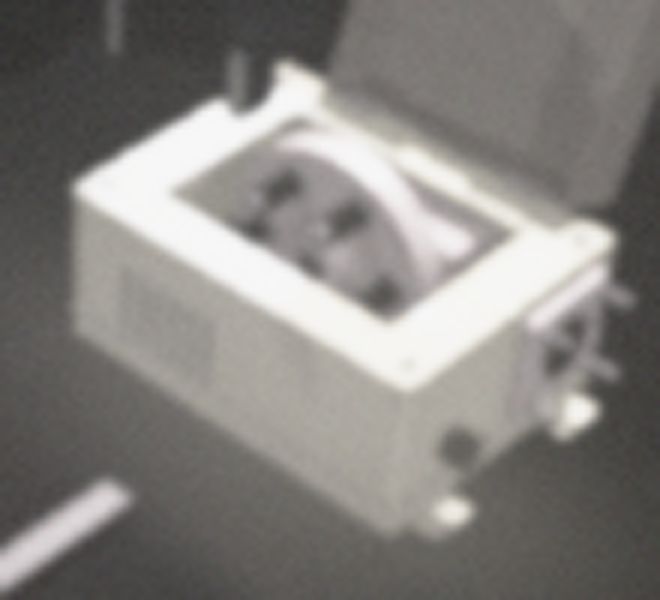

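Run:
```python
from h import *
p,d,c=load('w13')
A=plane(c,[(131,145),(366,146),(118,0)],105.); print(A.round(1), np.linalg.norm(A[1]-A[0]))
v=A[1]-A[0]; yaw=np.arctan2(v[1],v[0]); print('yaw',yaw)
x=np.array([np.cos(yaw),np.sin(yaw)]);y=np.array([-x[1],x[0]])
C=(A[0]+A[1])[:2]/2+85*y; print('centre',C)
# wheel rim top from depth
P=cloud(c,d); Q=P[...,:2]-C; X=Q@x;Y=Q@y
print('rim top',[(round(X[r,248],1),round(Y[r,248],1),round(float(P[r,248,2]),1)) for r in range(28,72,4)])
for u in(204,218,270,293): print(u,[(round(X[r,u],1),round(Y[r,u],1),round(float(P[r,u,2]),1)) for r in (75,85,93)])
def w(a,yy,r=45): return np.r_[C+x*r*np.sin(a)+y*yy, 80+r*np.cos(a)]
for deg in range(-30,31,5):
    print(deg,[proj(c,w(np.radians(deg+k),-25))[0].round(0).tolist() for k in(-60,0,60)])
```

```text
[[462.7  45.8 105. ]
 [683.2 107.6 105. ]
 [428.2 168.  105. ]] 229.00946732133167
yaw 0.27345932577655
centre [549.97988116 158.56246342]
rim top [(np.float64(-1.0), np.float64(8.1), 144.7), (np.float64(-0.9), np.float64(5.4), 144.1), (np.float64(-0.9), np.float64(2.4), 144.9), (np.float64(-0.9), np.float64(-0.2), 144.0), (np.float64(-0.9), np.float64(-3.4), 145.6), (np.float64(-0.9), np.float64(-6.0), 144.2), (np.float64(-0.9), np.float64(-8.5), 142.3), (np.float64(-0.9), np.float64(-9.1), 128.2), (np.float64(-1.0), np.float64(-9.1), 108.2), (np.float64(-1.0), np.float64(-10.8), 96.9), (np.float64(-1.0), np.float64(-14.4), 97.2)]
204 [(np.float64(-44.2), np.float64(-19.1), 82.9), (np.float64(-44.7), np.float64(-28.4), 81.9), (np.float64(-44.9), np.float64(-36.0), 81.9)]
218 [(np.float64(-26.4), np.float64(-23.4), 122.8), (np.float64(-26.8), np.float64(-31.4), 121.4), (np.float64(-26.7), np.float64(-38.1), 122.9)]
270 [(np.float64(17.6), np.float64(-23.5), 125.7), (np.float64(17.7), np.float64(-31.7), 127.1), (np.float64(17.8), np.float64(-38.1), 127.2)]
293 [(np.float64(42.4), np.float64(-19.3), 88.9), (np.float64(42.8), np.float64(-28.4), 88.6), (np.float64(43.0), np.float64(-35.9), 89.0)]
-30 [[204.0, 82.0], [223.0, 77.0], [275.0, 78.0]]
-25 [[203.0, 81.0], [227.0, 77.0], [279.0, 78.0]]
-20 [[203.0, 81.0], [231.0, 77.0], [282.0, 78.0]]
-15 [[204.0, 80.0], [235.0, 77.0], [285.0, 79.0]]
-10 [[204.0, 80.0], [240.0, 77.0], [287.0, 79.0]]
-5 [[205.0, 80.0], [244.0, 77.0], [289.0, 79.0]]
0 [[207.0, 79.0], [249.0, 77.0], [291.0, 80.0]]
5 [[209.0, 79.0], [254.0, 77.0], [293.0, 80.0]]
10 [[211.0, 79.0], [258.0, 77.0], [294.0, 81.0]]
15 [[213.0, 78.0], [263.0, 77.0], [294.0, 81.0]]
20 [[216.0, 78.0], [267.0, 77.0], [295.0, 81.0]]
25 [[219.0, 78.0], [271.0, 77.0], [294.0, 82.0]]
30 [[223.0, 77.0], [275.0, 78.0], [294.0, 82.0]]
```

The wrist view shows deck front corners at (131,145) and (366,146). The pins are at columns 204, 218, 270 and 293. That puts the pump centre at (550.0,158.6) with yaw 0.2735, and the front edge measures 229 mm against 230. The rim top reads 144.5 mm against 145. The top-right pin is at +23.7° and its left neighbour at -36.3°.

```bash
cat > wh.py <<'E'
from h import *
import sys
C=np.array([550.0,158.6]);yaw=.2735
x=np.array([np.cos(yaw),np.sin(yaw)]);y=np.array([-x[1],x[0]])
def P(px,py): return C+px*x+py*y
def rel(p): q=np.array(p[:2])-C; return q@x,q@y
E
python3 - <<'E'
from wh import *; import mv
a=P(18.1,-27); print(a); mv.to(a[0],a[1],180,yaw+np.pi/2); mv.to(a[0],a[1],109,yaw+np.pi/2)
E
```

```text
[574.72002982 137.49241545]
t 12.93 at [584.9  36.2 240.6] [3.138e+00 2.000e-03 1.847e+00] q [ 0.06  0.28  1.71 -0.    1.14 -0.22] F [-0.1 -0.  -0.8] op 0.762
shift [10.03, 1.76, 6.05] rot [0.003, 0.002, 0.002]
t 12.93 at [584.9  36.2 240.6] [3.138e+00 2.000e-03 1.847e+00] q [ 0.06  0.28  1.71 -0.    1.14 -0.22] F [-0.1 -0.  -0.8] op 0.762
shift [10.05, 1.74, 13.15] rot [0.003, 0.002, 0.002]
```

Emit:
play_rows:
  rows:
    - [165,[3.5,0.6,2],[0.003,0.002,0]]
    - [165,[7,1.2,4],[0.003,0.002,0]]
    - [165,[10,1.75,6],[0.003,0.002,0]]
    - [165,[10,1.75,6],[0.003,0.002,0]]
    - [165,[10,1.75,6],[0.003,0.002,0]]

```text
clock: 13.35
eef_pos: [574.0, 136.8, 178.4]
tcp_rot: [-3.138, -0.001, 1.846]
contact_force: [0.0, -0.0, 0.5]
opening: 0.351
```

Run:
```python
from wh import *; import mv
a=P(18.1,-27); mv.to(a[0],a[1],109,yaw+np.pi/2)
shot('wrist','w14')
```

```text
t 13.35 at [574.  136.8 178.4] [-3.138e+00 -1.000e-03  1.846e+00] q [ 0.23  0.36  1.76  0.    1.03 -0.04] F [ 0.  -0.   0.5] op 0.351
shift [0.04, 0.11, 6.94] rot [-0.004, -0.001, 0.002]
```

View pics/w14.png

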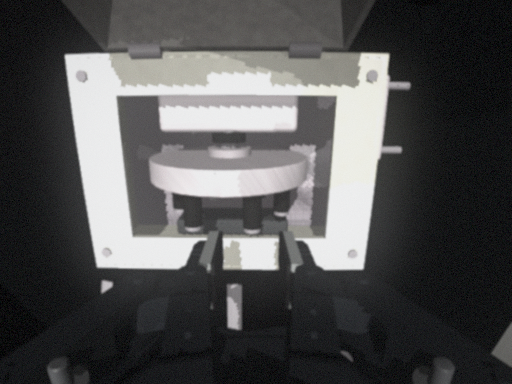

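Emit:
play_rows:
  rows:
    - [165,[0,0.1,2],[-0.004,0,0]]
    - [165,[0,0.1,4],[-0.004,0,0]]
    - [165,[0,0.1,5.5],[-0.004,0,0]]
    - [165,[0,0.1,6.5],[-0.004,0,0]]
    - [165,[0,0.1,6.9],[-0.004,0,0]]
    - [165,[0,0.1,6.9],[-0.004,0,0]]
  squeeze: 40

```text
clock: 13.9
eef_pos: [575.8, 136.4, 110.8]
tcp_rot: [3.139, -0.001, 1.844]
contact_force: [0.0, 0.3, -0.0]
opening: 0.355
```

Run:
```python
from wh import *; import mv
a=P(18.1,-27); mv.to(a[0],a[1],109,yaw+np.pi/2); print(rel(readout.sense()['eef_pos']))
shot('wrist','w15')
```

```text
t 13.9 at [575.8 136.4 110.8] [ 3.139e+00 -1.000e-03  1.844e+00] q [ 0.23  0.44  1.81  0.    0.89 -0.04] F [ 0.   0.3 -0. ] op 0.355
shift [0.13, -0.07, 0.18] rot [0.003, -0.001, -0.0]
(np.float64(18.825086377288496), np.float64(-28.304629277894172))
```

View pics/w15.png

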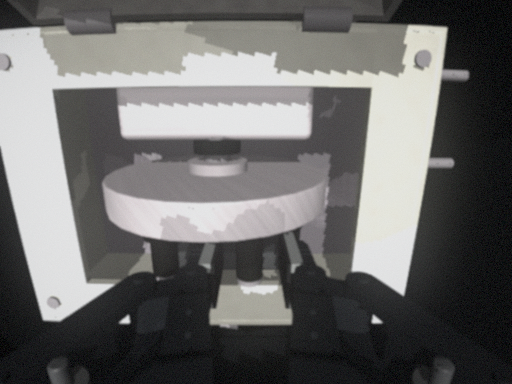

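Emit:
play_rows:
  rows:
    - [165,[0.1,-0.05,0.2],[0,0,0]]
    - [230,[0.1,-0.05,0.2],[0,0,0]]
    - [255,[0.1,-0.05,0.2],[0,0,0]]
    - [255,[0.1,-0.05,0.2],[0,0,0]]
    - [255,[0.1,-0.05,0.2],[0,0,0]]
    - [255,[0.1,-0.05,0.2],[0,0,0]]

```text
clock: 14.45
eef_pos: [575.2, 138.5, 109.7]
tcp_rot: [3.137, -0.001, 1.845]
contact_force: [0.1, -1.5, 4.9]
opening: 0.147
```

Run:
```python
from wh import *; import mv
a=P(18.1,-27); mv.to(a[0],a[1],109,yaw+np.pi/2); print(rel(readout.sense()['eef_pos']))
```

```text
t 14.45 at [575.2 138.5 109.7] [ 3.137e+00 -1.000e-03  1.845e+00] q [ 0.23  0.44  1.81  0.    0.89 -0.04] F [ 0.1 -1.5  4.9] op 0.147
shift [-0.08, -0.07, 0.07] rot [0.005, -0.001, 0.001]
(np.float64(18.829654490948126), np.float64(-26.17855436468908))
```

Run:
```python
import numpy as np
def pt(a): a=np.radians(a); return np.array([4.5*np.sin(a),-4.5*np.cos(a)])
a=24.5
while a>-56:
    print(a, [ (pt(a-k)-pt(a)).round(3).tolist() for k in (3.5,7)]); a-=7
```

```text
24.5 [[-0.253, -0.106], [-0.513, -0.197]]
17.5 [[-0.265, -0.075], [-0.533, -0.133]]
10.5 [[-0.272, -0.042], [-0.545, -0.067]]
3.5 [[-0.275, -0.008], [-0.549, 0.0]]
-3.5 [[-0.274, 0.025], [-0.545, 0.067]]
-10.5 [[-0.269, 0.058], [-0.533, 0.133]]
-17.5 [[-0.259, 0.091], [-0.513, 0.197]]
-24.5 [[-0.247, 0.122], [-0.485, 0.258]]
-31.5 [[-0.23, 0.151], [-0.45, 0.315]]
-38.5 [[-0.21, 0.178], [-0.408, 0.368]]
-45.5 [[-0.187, 0.202], [-0.36, 0.415]]
-52.5 [[-0.161, 0.223], [-0.307, 0.456]]
```

Emit:
play_rows:
  rows:
    - [255,[0,-0.253,-0.106],[0,0,0]]
    - [255,[0,-0.513,-0.197],[0,0,0]]

```text
clock: 14.62
eef_pos: [571.6, 137.5, 111.5]
tcp_rot: [3.134, -0.001, 1.845]
contact_force: [7.6, 1.0, -4.1]
opening: 0.147
```

Emit:
play_rows:
  rows:
    - [255,[0,-0.265,-0.075],[0,0,0]]
    - [255,[0,-0.533,-0.133],[0,0,0]]

```text
clock: 14.78
eef_pos: [566.9, 136.2, 113.0]
tcp_rot: [3.133, -0.001, 1.845]
contact_force: [7.4, 1.7, -1.9]
opening: 0.142
```

Emit:
play_rows:
  rows:
    - [255,[0,-0.272,-0.042],[0,0,0]]
    - [255,[0,-0.545,-0.067],[0,0,0]]

```text
clock: 14.95
eef_pos: [562.1, 134.8, 114.0]
tcp_rot: [3.132, -0.001, 1.845]
contact_force: [8.2, 1.1, 0.5]
opening: 0.142
```

Emit:
play_rows:
  rows:
    - [255,[0,-0.275,-0.008],[0,0,0]]
    - [255,[0,-0.549,0],[0,0,0]]

```text
clock: 15.12
eef_pos: [557.3, 133.5, 114.4]
tcp_rot: [3.131, -0.001, 1.845]
contact_force: [7.2, 2.2, 3.1]
opening: 0.145
```

Emit:
play_rows:
  rows:
    - [255,[0,-0.274,0.025],[0,0,0]]
    - [255,[0,-0.545,0.067],[0,0,0]]

```text
clock: 15.28
eef_pos: [552.6, 132.2, 114.2]
tcp_rot: [3.13, -0.001, 1.845]
contact_force: [8.2, 1.6, 7.0]
opening: 0.147
```

Emit:
play_rows:
  rows:
    - [255,[0,-0.269,0.058],[0,0,0]]
    - [255,[0,-0.533,0.133],[0,0,0]]

```text
clock: 15.45
eef_pos: [547.8, 130.8, 113.5]
tcp_rot: [3.129, -0.001, 1.845]
contact_force: [6.0, 1.1, 14.2]
opening: 0.146
```

Emit:
play_rows:
  rows:
    - [255,[0,-0.259,0.091],[0,0,0]]
    - [255,[0,-0.513,0.197],[0,0,0]]

```text
clock: 15.62
eef_pos: [542.8, 129.4, 112.0]
tcp_rot: [3.129, -0.001, 1.845]
contact_force: [1.3, 0.6, 21.9]
opening: 0.145
```

Emit:
play_rows:
  rows:
    - [255,[0,-0.247,0.122],[0,0,0]]
    - [255,[0,-0.485,0.258],[0,0,0]]

```text
clock: 15.78
eef_pos: [537.1, 127.9, 109.5]
tcp_rot: [3.131, -0.001, 1.845]
contact_force: [-2.7, -1.3, 26.2]
opening: 0.146
```

Emit:
play_rows:
  rows:
    - [255,[0,-0.23,0.151],[0,0,0]]
    - [255,[0,-0.45,0.315],[0,0,0]]

```text
clock: 15.95
eef_pos: [531.1, 126.2, 105.9]
tcp_rot: [3.135, -0.001, 1.845]
contact_force: [-6.6, -2.3, 25.6]
opening: 0.142
```

Emit:
play_rows:
  rows:
    - [255,[0,-0.21,0.178],[0,0,0]]
    - [255,[0,-0.408,0.368],[0,0,0]]

```text
clock: 16.12
eef_pos: [525.7, 124.7, 101.3]
tcp_rot: [3.138, -0.001, 1.845]
contact_force: [-8.2, -2.6, 20.0]
opening: 0.141
```

Run:
```python
from wh import *
s=readout.sense();print(s['eef_pos'],rel(s['eef_pos']),s['contact_force'])
shot('wrist','w16')
```

```text
[525.73034597 124.68810797 101.34153708] (np.float64(-32.527289394169685), np.float64(-26.096129448319097)) [-8.24230865 -2.60345965 19.9602214 ]
```

View pics/w16.png

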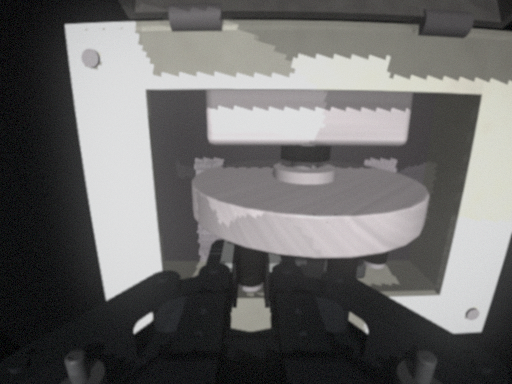

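```bash
cat > log1.txt <<'E'
575.2 138.5 109.7 0.1 -1.5 4.9
571.6 137.5 111.5 7.6 1.0 -4.1
566.9 136.2 113.0 7.4 1.7 -1.9
562.1 134.8 114.0 8.2 1.1 0.5
557.3 133.5 114.4 7.2 2.2 3.1
552.6 132.2 114.2 8.2 1.6 7.0
547.8 130.8 113.5 6.0 1.1 14.2
542.8 129.4 112.0 1.3 0.6 21.9
537.1 127.9 109.5 -2.7 -1.3 26.2
531.1 126.2 105.9 -6.6 -2.3 25.6
525.7 124.7 101.3 -8.2 -2.6 20.0
E
cat > an.py <<'E'
from wh import *
from scipy.optimize import least_squares
import sys
L=np.loadtxt(sys.argv[1]); q=L[:,:2]-C; X=q@x; Z=L[:,2]; Fx=L[:,3:5]@x; Fz=L[:,5]
f=lambda p:np.hypot(X-p[0],Z-p[1])-45
s=least_squares(f,[0,68]); print('centre',s.x,'res',s.fun.round(2))
g=lambda p:np.hypot(X-p[0],Z-p[1])-p[2]
s2=least_squares(g,[0,68,45]);print('free r',s2.x)
a=np.arctan2(X-s.x[0],Z-s.x[1])
Ft=Fx*np.cos(a)-Fz*np.sin(a); Fr=Fx*np.sin(a)+Fz*np.cos(a)
for r in zip(np.degrees(a),Ft,Fr,-Ft*.045): print(np.round(r,3))
E
python3 an.py log1.txt
```

```text
centre [-0.75267455 69.3354238 ] res [-0.13  0.05  0.02  0.06  0.08  0.03  0.05 -0.08 -0.15 -0.02  0.09]
free r [-0.76867075 69.44021506 44.90125482]
[25.885 -2.417  4.274  0.109]
[20.602  8.545 -1.168 -0.385]
[ 1.4108e+01  7.8190e+00  6.0000e-03 -3.5200e-01]
[ 7.619  8.054  1.582 -0.362]
[ 1.273  7.456  3.267 -0.336]
[-4.936  8.899  6.258 -0.4  ]
[-11.362   8.752  12.725  -0.394]
[-18.248   8.2    20.356  -0.369]
[-26.425   9.017  24.776  -0.406]
[-35.619   9.239  24.873  -0.416]
[-44.853   8.011  20.242  -0.36 ]
```

Run:
```python
import numpy as np
def pt(a): a=np.radians(a); return np.array([4.5*np.sin(a),-4.5*np.cos(a)])
a=-45
while a<45:
    print(a, [ (pt(a+k)-pt(a)).round(3).tolist() for k in (3.5,7)]); a+=7
```

```text
-45 [[0.2, -0.188], [0.412, -0.364]]
-38 [[0.222, -0.163], [0.453, -0.311]]
-31 [[0.24, -0.134], [0.487, -0.254]]
-24 [[0.254, -0.104], [0.515, -0.192]]
-17 [[0.265, -0.072], [0.534, -0.128]]
-10 [[0.272, -0.039], [0.546, -0.062]]
-3 [[0.275, -0.006], [0.549, 0.005]]
4 [[0.273, 0.028], [0.545, 0.072]]
11 [[0.268, 0.061], [0.532, 0.138]]
18 [[0.259, 0.093], [0.511, 0.201]]
25 [[0.245, 0.124], [0.483, 0.262]]
32 [[0.229, 0.153], [0.447, 0.319]]
39 [[0.208, 0.179], [0.405, 0.371]]
```

Emit:
play_rows:
  rows:
    - [255,[0,-0.04,-0.04],[0,0,0]]
    - [255,[0,-0.08,-0.08],[0,0,0]]
    - [255,[0,-0.08,-0.08],[0,0,0]]

```text
clock: 16.42
eef_pos: [525.0, 124.5, 100.8]
tcp_rot: [3.138, -0.001, 1.845]
contact_force: [-3.1, -1.8, 8.3]
opening: 0.147
```

Emit:
play_rows:
  rows:
    - [255,[0,0.2,-0.188],[0,0,0]]
    - [255,[0,0.412,-0.364],[0,0,0]]

```text
clock: 16.58
eef_pos: [527.8, 125.3, 103.6]
tcp_rot: [3.141, -0.001, 1.845]
contact_force: [-4.8, -2.6, 3.8]
opening: 0.148
```

Emit:
play_rows:
  rows:
    - [255,[0,0.222,-0.163],[0,0,0]]
    - [255,[0,0.453,-0.311],[0,0,0]]

```text
clock: 16.75
eef_pos: [532.1, 126.5, 106.9]
tcp_rot: [3.141, -0.001, 1.845]
contact_force: [-6.9, -2.5, 7.6]
opening: 0.147
```

Emit:
play_rows:
  rows:
    - [255,[0,0.24,-0.134],[0,0,0]]
    - [255,[0,0.487,-0.254],[0,0,0]]

```text
clock: 16.92
eef_pos: [537.1, 127.9, 109.8]
tcp_rot: [3.141, -0.001, 1.845]
contact_force: [-7.2, -3.1, 10.4]
opening: 0.145
```

Emit:
play_rows:
  rows:
    - [255,[0,0.254,-0.104],[0,0,0]]
    - [255,[0,0.515,-0.192],[0,0,0]]

```text
clock: 17.08
eef_pos: [542.8, 129.4, 112.2]
tcp_rot: [3.139, -0.001, 1.845]
contact_force: [-5.0, -2.0, 9.3]
opening: 0.146
```

Emit:
play_rows:
  rows:
    - [255,[0,0.265,-0.072],[0,0,0]]
    - [255,[0,0.534,-0.128],[0,0,0]]

```text
clock: 17.25
eef_pos: [548.7, 131.1, 113.7]
tcp_rot: [3.138, -0.001, 1.845]
contact_force: [-3.4, -1.8, 7.6]
opening: 0.143
```

Emit:
play_rows:
  rows:
    - [255,[0,0.272,-0.039],[0,0,0]]
    - [255,[0,0.546,-0.062],[0,0,0]]

```text
clock: 17.42
eef_pos: [554.3, 132.6, 114.3]
tcp_rot: [3.137, -0.001, 1.845]
contact_force: [-1.8, -2.1, 6.6]
opening: 0.146
```

Emit:
play_rows:
  rows:
    - [255,[0,0.275,-0.006],[0,0,0]]
    - [255,[0,0.549,0.005],[0,0,0]]

```text
clock: 17.58
eef_pos: [559.7, 134.2, 114.2]
tcp_rot: [3.137, -0.001, 1.845]
contact_force: [-0.9, -0.9, 5.3]
opening: 0.143
```

Emit:
play_rows:
  rows:
    - [255,[0,0.273,0.028],[0,0,0]]
    - [255,[0,0.545,0.072],[0,0,0]]

```text
clock: 17.75
eef_pos: [565.0, 135.6, 113.4]
tcp_rot: [3.137, -0.001, 1.845]
contact_force: [-0.5, -1.0, 4.9]
opening: 0.144
```

Emit:
play_rows:
  rows:
    - [255,[0,0.268,0.061],[0,0,0]]
    - [255,[0,0.532,0.138],[0,0,0]]

```text
clock: 17.92
eef_pos: [570.1, 137.0, 111.9]
tcp_rot: [3.137, -0.001, 1.845]
contact_force: [-1.3, -0.5, 4.4]
opening: 0.144
```

Emit:
play_rows:
  rows:
    - [255,[0,0.259,0.093],[0,0,0]]
    - [255,[0,0.511,0.201],[0,0,0]]

```text
clock: 18.08
eef_pos: [575.0, 138.4, 109.8]
tcp_rot: [3.137, -0.001, 1.845]
contact_force: [-0.9, -1.6, 5.2]
opening: 0.145
```

Emit:
play_rows:
  rows:
    - [255,[0,0.245,0.124],[0,0,0]]
    - [255,[0,0.483,0.262],[0,0,0]]

```text
clock: 18.25
eef_pos: [579.6, 139.7, 107.1]
tcp_rot: [3.137, -0.001, 1.845]
contact_force: [-0.0, -1.1, 4.9]
opening: 0.145
```

Emit:
play_rows:
  rows:
    - [255,[0,0.229,0.153],[0,0,0]]
    - [255,[0,0.447,0.319],[0,0,0]]

```text
clock: 18.42
eef_pos: [583.8, 140.9, 103.8]
tcp_rot: [3.137, -0.001, 1.845]
contact_force: [0.2, -1.6, 3.9]
opening: 0.143
```

Emit:
play_rows:
  rows:
    - [255,[0,0.208,0.179],[0,0,0]]
    - [255,[0,0.405,0.371],[0,0,0]]

```text
clock: 18.58
eef_pos: [587.6, 142.0, 100.0]
tcp_rot: [3.137, -0.001, 1.845]
contact_force: [0.6, -2.6, 5.3]
opening: 0.147
```

```bash
cat > log2.txt <<'E'
527.8 125.3 103.6 -4.8 -2.6 3.8
532.1 126.5 106.9 -6.9 -2.5 7.6
537.1 127.9 109.8 -7.2 -3.1 10.4
542.8 129.4 112.2 -5.0 -2.0 9.3
548.7 131.1 113.7 -3.4 -1.8 7.6
554.3 132.6 114.3 -1.8 -2.1 6.6
559.7 134.2 114.2 -0.9 -0.9 5.3
565.0 135.6 113.4 -0.5 -1.0 4.9
570.1 137.0 111.9 -1.3 -0.5 4.4
575.0 138.4 109.8 -0.9 -1.6 5.2
579.6 139.7 107.1 0.0 -1.1 4.9
583.8 140.9 103.8 0.2 -1.6 3.9
587.6 142.0 100.0 0.6 -2.6 5.3
E
python3 an.py log2.txt
cat > fit.py <<'E'
from wh import *
def T(fn,sgn):
    L=np.loadtxt(fn); q=L[:,:2]-C; X=q@x; Z=L[:,2]; Fx=L[:,3:5]@x; Fz=L[:,5]
    a=np.arctan2(X+.75,Z-69.3); return a,(Fx*np.cos(a)-Fz*np.sin(a)),sgn*np.ones(len(a))
import sys
def go(sets,pr=True):
    R=[T(f,s) for f,s in sets]; R[0]=tuple(v[1:] for v in R[0])
    a,Ft,s=[np.concatenate(v) for v in zip(*R)]
    tau=-Ft*.045   # applied torque = sgn*D - A sin(a+b)
    for nm,M,rhs in (('free D',np.c_[s,-np.sin(a),-np.cos(a)],tau),('D=.23',np.c_[-np.sin(a),-np.cos(a)],tau-.23*s)):
        k,_,_,_=np.linalg.lstsq(M,rhs,rcond=None); res=rhs-M@k
        A=np.hypot(k[-2],k[-1]); b=np.degrees(np.arctan2(k[-1],k[-2])); cov=np.linalg.inv(M.T@M)*res.var()
        print(nm,k.round(3),'A',A.round(3),'psi at a=0:',b.round(1),'target a for down',((180-b)%360).round(1),'rms',res.std().round(3),'sd deg',np.degrees(np.sqrt(np.diag(cov))[-2:]/A).round(1))
if __name__=='__main__': go([('log1.txt',-1),('log2.txt',1)])
E
python3 fit.py
```

```text
centre [-1.14164893 69.34247371] res [ 0.03 -0.01 -0.06 -0.01 -0.01 -0.01  0.03  0.04  0.01  0.02  0.03 -0.02
 -0.06]
free r [-1.13463047 69.46568476 44.88893341]
[-40.47   -1.584   6.346   0.071]
[-33.399  -1.927  10.374   0.087]
[-25.815  -2.465  12.746   0.111]
[-17.7    -2.273  10.488   0.102]
[-9.644 -2.433  8.122  0.11 ]
[-2.218 -2.043  6.684  0.092]
[ 4.957 -1.563  5.184  0.07 ]
[12.009 -1.755  4.636  0.079]
[19.008 -2.744  3.708  0.123]
[26.027 -3.449  4.103  0.155]
[33.018 -2.919  3.947  0.131]
[39.991 -2.69   2.834  0.121]
[46.986 -3.96   3.524  0.178]
free D [ 0.235 -0.047  0.146] A 0.153 psi at a=0: 108.0 target a for down 72.0 rms 0.022 sd deg [4.2 1.9]
D=.23 [-0.05   0.145] A 0.153 psi at a=0: 109.2 target a for down 70.8 rms 0.022 sd deg [4.2 1.9]
```

Emit:
play_rows:
  rows:
    - [200,[0,0,0],[0,0,0]]
    - [180,[0,0,0],[0,0,0]]
    - [180,[0,0,-1],[0,0,0]]
    - [180,[0,0,-3.5],[0,0,0]]
    - [175,[0,0,-5],[0,0,0]]
    - [175,[0,0,-5],[0,0,0]]

```text
clock: 19.08
eef_pos: [588.8, 142.4, 153.8]
tcp_rot: [3.133, -0.001, 1.845]
contact_force: [0.6, 0.1, 0.4]
opening: 0.317
```

Run:
```python
from wh import *; import mv
a=P(-11.1,-26.3); mv.to(a[0],a[1],150,yaw+np.pi/2); mv.to(a[0],a[1],113.1,yaw+np.pi/2)
shot('wrist','w17')
```

```text
t 19.08 at [588.8 142.4 153.8] [ 3.133e+00 -1.000e-03  1.845e+00] q [ 0.23  0.4   1.75  0.    0.98 -0.04] F [0.6 0.1 0.4] op 0.317
shift [-0.02, -4.41, 0.34] rot [0.009, -0.001, 0.001]
t 19.08 at [588.8 142.4 153.8] [ 3.133e+00 -1.000e-03  1.845e+00] q [ 0.23  0.4   1.75  0.    0.98 -0.04] F [0.6 0.1 0.4] op 0.317
shift [-0.02, -4.44, 4.03] rot [0.009, -0.001, 0.001]
```

View pics/w17.png

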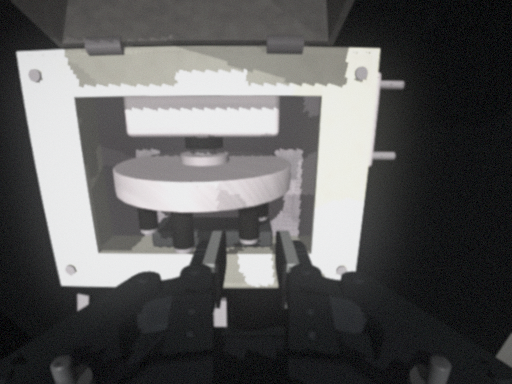

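Emit:
play_rows:
  rows:
    - [175,[0,-2.2,0.3],[0.008,0,0]]
    - [175,[0,-4.4,0.3],[0.008,0,0]]
    - [175,[0,-4.4,0.3],[0.008,0,0]]
    - [175,[0,-4.4,2],[0.008,0,0]]
    - [175,[0,-4.4,3.5],[0.008,0,0]]
    - [175,[0,-4.4,4.0],[0.008,0,0]]
    - [175,[0,-4.4,4.0],[0.008,0,0]]
    - [230,[0,-4.4,4.0],[0.008,0,0]]
    - [255,[0,-4.4,4.0],[0.008,0,0]]
    - [255,[0,-4.4,4.0],[0.008,0,0]]
    - [255,[0,-4.4,4.0],[0.008,0,0]]
    - [255,[0,-4.4,4.0],[0.008,0,0]]

```text
clock: 20.13
eef_pos: [545.4, 130.2, 110.2]
tcp_rot: [-3.139, -0.001, 1.845]
contact_force: [4.6, 1.6, -6.5]
opening: 0.147
```

Run:
```python
from wh import *
s=readout.sense();print(s['eef_pos'],rel(s['eef_pos']),s['contact_force'],s['opening'], s['tcp_rot'])
X=rel(s['eef_pos'])[0]; print(np.degrees(np.arcsin((X+.95)/45)))
def pt(a): a=np.radians(a); return np.array([4.5*np.sin(a),-4.5*np.cos(a)])
for a in range(-12,44,7): print(a, [ (pt(a+k)-pt(a)).round(3).tolist() for k in (3.5,7)])
```

```text
[545.37389081 130.19611943 110.16213198] (np.float64(-12.126136540901895), np.float64(-26.09862314863)) [ 4.55445104  1.57725758 -6.48809263] 0.14672868457999627 [-3.13883323e+00 -1.14018606e-03  1.84525081e+00]
-14.380403223403121
-12 [[0.27, -0.049], [0.543, -0.081]]
-5 [[0.274, -0.016], [0.549, -0.014]]
2 [[0.274, 0.018], [0.547, 0.053]]
9 [[0.27, 0.051], [0.536, 0.119]]
16 [[0.262, 0.084], [0.518, 0.183]]
23 [[0.25, 0.115], [0.492, 0.245]]
30 [[0.234, 0.145], [0.458, 0.303]]
37 [[0.214, 0.172], [0.418, 0.357]]
```

Emit:
play_rows:
  rows:
    - [255,[0,0.27,-0.052],[0,0,0]]
    - [255,[0,0.543,-0.09],[0,0,0]]

```text
clock: 20.3
eef_pos: [548.4, 131.0, 110.7]
tcp_rot: [-3.134, -0.001, 1.845]
contact_force: [-4.3, -0.8, 2.5]
opening: 0.144
```

Emit:
play_rows:
  rows:
    - [255,[0,0.274,-0.018],[0,0,0]]
    - [255,[0,0.549,-0.02],[0,0,0]]

```text
clock: 20.47
eef_pos: [555.0, 132.9, 111.3]
tcp_rot: [-3.136, -0.001, 1.845]
contact_force: [-4.7, -0.7, 4.4]
opening: 0.146
```

Emit:
play_rows:
  rows:
    - [255,[0,0.274,0.015],[0,0,0]]
    - [255,[0,0.547,0.046],[0,0,0]]

```text
clock: 20.63
eef_pos: [560.9, 134.5, 110.9]
tcp_rot: [-3.138, -0.001, 1.845]
contact_force: [-4.3, -0.5, 4.7]
opening: 0.143
```

Emit:
play_rows:
  rows:
    - [255,[0,0.27,0.048],[0,0,0]]
    - [255,[0,0.536,0.112],[0,0,0]]

```text
clock: 20.8
eef_pos: [566.3, 136.0, 109.9]
tcp_rot: [-3.138, -0.001, 1.845]
contact_force: [-3.4, -0.6, 6.6]
opening: 0.144
```

Emit:
play_rows:
  rows:
    - [255,[0,0.262,0.08],[0,0,0]]
    - [255,[0,0.518,0.177],[0,0,0]]

```text
clock: 20.97
eef_pos: [571.5, 137.5, 108.2]
tcp_rot: [-3.139, -0.001, 1.845]
contact_force: [-3.8, -0.2, 5.7]
opening: 0.147
```

Emit:
play_rows:
  rows:
    - [255,[0,0.25,0.112],[0,0,0]]
    - [255,[0,0.492,0.24],[0,0,0]]

```text
clock: 21.13
eef_pos: [576.4, 138.8, 105.9]
tcp_rot: [-3.139, -0.001, 1.845]
contact_force: [-3.6, -0.4, 6.5]
opening: 0.143
```

Emit:
play_rows:
  rows:
    - [255,[0,0.234,0.142],[0,0,0]]
    - [255,[0,0.458,0.3],[0,0,0]]

```text
clock: 21.3
eef_pos: [581.0, 140.1, 102.9]
tcp_rot: [-3.139, -0.001, 1.845]
contact_force: [-2.7, 0.3, 7.2]
opening: 0.149
```

Emit:
play_rows:
  rows:
    - [255,[0,0.214,0.17],[0,0,0]]
    - [255,[0,0.418,0.355],[0,0,0]]

```text
clock: 21.47
eef_pos: [585.1, 141.3, 99.4]
tcp_rot: [-3.14, -0.001, 1.845]
contact_force: [-3.4, -0.4, 7.4]
opening: 0.145
```

Now the reverse sweep, back from about +43°.

```bash
cat > log3.txt <<'E'
548.4 131.0 110.7 -4.3 -0.8 2.5
555.0 132.9 111.3 -4.7 -0.7 4.4
560.9 134.5 110.9 -4.3 -0.5 4.7
566.3 136.0 109.9 -3.4 -0.6 6.6
571.5 137.5 108.2 -3.8 -0.2 5.7
576.4 138.8 105.9 -3.6 -0.4 6.5
581.0 140.1 102.9 -2.7 0.3 7.2
585.1 141.3 99.4 -3.4 -0.4 7.4
E
python3 an.py log3.txt
python3 - <<'E'
import numpy as np
def pt(a): a=np.radians(a); return np.array([4.5*np.sin(a),-4.5*np.cos(a)])
for a in (44,37,30,23,16): print(a, [ (pt(a-k)-pt(a)).round(3).tolist() for k in (3.5,7)])
E
```

```text
centre [-1.36185973 66.29333269] res [ 0.06  0.01 -0.07 -0.04 -0.01  0.03  0.02  0.  ]
free r [-1.54633594 65.67576178 45.61797775]
[-9.754 -3.87   3.202  0.174]
[-0.975 -4.639  4.48   0.209]
[ 6.836 -4.804  4.158  0.216]
[14.098 -4.94   5.564  0.222]
[21.329 -5.532  3.959  0.249]
[28.419 -6.237  4.016  0.281]
[35.605 -6.24   4.388  0.281]
[42.639 -7.5    3.153  0.338]
44 [[-0.203, -0.185], [-0.418, -0.357]]
37 [[-0.224, -0.159], [-0.458, -0.303]]
30 [[-0.242, -0.13], [-0.492, -0.245]]
23 [[-0.256, -0.1], [-0.518, -0.183]]
16 [[-0.266, -0.068], [-0.536, -0.119]]
```

Emit:
play_rows:
  rows:
    - [255,[0,-0.203,-0.185],[0,0,0]]
    - [255,[0,-0.418,-0.357],[0,0,0]]

```text
clock: 21.63
eef_pos: [581.5, 140.3, 102.6]
tcp_rot: [-3.141, -0.001, 1.845]
contact_force: [4.4, 0.4, -0.4]
opening: 0.147
```

Emit:
play_rows:
  rows:
    - [255,[0,-0.224,-0.159],[0,0,0]]
    - [255,[0,-0.458,-0.303],[0,0,0]]

```text
clock: 21.8
eef_pos: [576.5, 138.9, 105.8]
tcp_rot: [-3.14, -0.001, 1.845]
contact_force: [4.3, 0.9, 0.4]
opening: 0.145
```

Emit:
play_rows:
  rows:
    - [255,[0,-0.242,-0.13],[0,0,0]]
    - [255,[0,-0.492,-0.245],[0,0,0]]

```text
clock: 21.97
eef_pos: [571.4, 137.4, 108.3]
tcp_rot: [-3.14, -0.001, 1.845]
contact_force: [5.6, 2.1, 0.8]
opening: 0.145
```

Emit:
play_rows:
  rows:
    - [255,[0,-0.256,-0.1],[0,0,0]]
    - [255,[0,-0.518,-0.183],[0,0,0]]

```text
clock: 22.13
eef_pos: [566.1, 136.0, 110.0]
tcp_rot: [-3.139, -0.001, 1.845]
contact_force: [5.7, 0.9, -0.8]
opening: 0.148
```

```bash
cat > log4.txt <<'E'
581.5 140.3 102.6 4.4 0.4 -0.4
576.5 138.9 105.8 4.3 0.9 0.4
571.4 137.4 108.3 5.6 2.1 0.8
566.1 136.0 110.0 5.7 0.9 -0.8
E
python3 - <<'E'
from wh import *
R=[]
for fn,s,off,zc in(('log1.txt',-1,0,69.34),('log2.txt',1,0,69.34),('log3.txt',1,60,66.29),('log4.txt',-1,60,66.29)):
    L=np.loadtxt(fn); L=L[1:] if s==-1 and off==0 else L
    q=L[:,:2]-C; X=q@x; a=np.arctan2(X+1.0,L[:,2]-zc); Fx=L[:,3:5]@x; Ft=Fx*np.cos(a)-L[:,5]*np.sin(a)
    R.append((a+np.radians(off),-Ft*.045,s*np.ones(len(a))))
    if fn=='log4.txt': print(np.degrees(a).round(1),(-Ft*.045).round(3))
a,t,s=[np.concatenate(v) for v in zip(*R)]
M=np.c_[s,-np.sin(a),-np.cos(a)];k=np.linalg.lstsq(M,t,rcond=None)[0];res=t-M@k
A=np.hypot(*k[1:]);b=np.degrees(np.arctan2(k[2],k[1]));print('D',k[0],'A',A,'target A',180-b,'target B',120-b,'rms',res.std())
E
```

```text
[36.  28.2 20.7 13.4] [-0.169 -0.165 -0.238 -0.259]
D 0.23551954397877667 A 0.1514559212140446 target A 73.36997281160336 target B 13.369972811603361 rms 0.02020776781284786
```

Pin B is now at 13.4°, exactly the fitted balance angle. The fitted drag of 0.236 and heavy-side torque of 0.151 N m both match the given values. I'll let the arm settle, then check.

Emit:
play_rows:
  rows:
    - [255,[0,0,0],[0,0,0]]
    - [255,[0,0,0],[0,0,0]]
    - [255,[0,0,0],[0,0,0]]
    - [255,[0,0,0],[0,0,0]]

```text
clock: 22.47
eef_pos: [565.7, 135.8, 110.0]
tcp_rot: [-3.137, -0.001, 1.845]
contact_force: [1.5, 0.0, 6.8]
opening: 0.142
```

Run:
```python
from wh import *
s=readout.sense();X=rel(s['eef_pos'])[0];print(s['clock'],s['eef_pos'],s['contact_force'],s['opening'],'angle',np.degrees(np.arctan2(X+1,s['eef_pos'][2]-66.29)))
shot('wrist','w20'); p,d,c=shot('scene','s20')
cv2.imwrite('pics/z20.png',cv2.resize(p[90:310,150:410],None,fx=2.7,fy=2.7,interpolation=2)[:,:,::-1])
P_=cloud(c,d);Q=P_[...,:2]-C;X=Q@x;Y=Q@y;Z=P_[...,2]
for z in range(120,240,30):
    k=(abs(X)<70)&(Y>110)&(Y<230)&(abs(Z-z)<5)
    if k.sum()>5: print(z,k.sum(),np.median(Y[k]).round(1))
```

```text
22.4667 [565.65370593 135.83341399 110.0362631 ] [1.45077106 0.04128288 6.83447384] 0.14208118715481316 angle 12.77963532886845
120 98 134.4
150 111 146.8
180 114 159.0
210 123 170.7
```

View pics/z20.png

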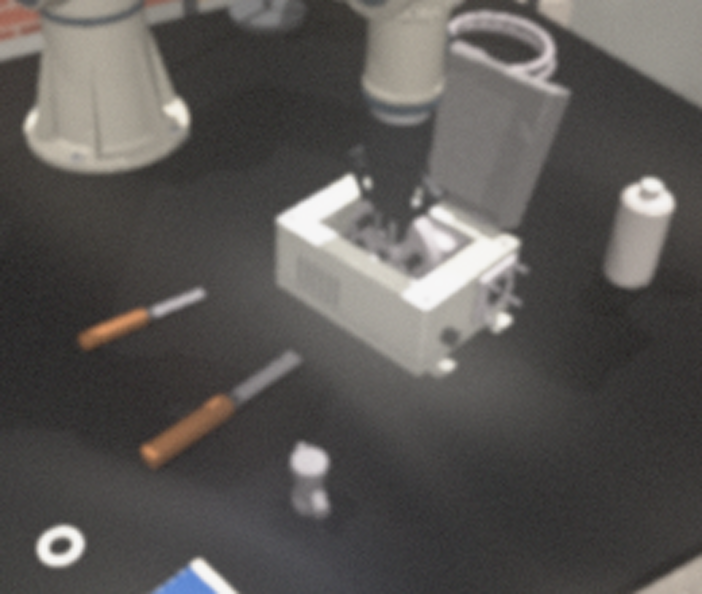

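View pics/w20.png

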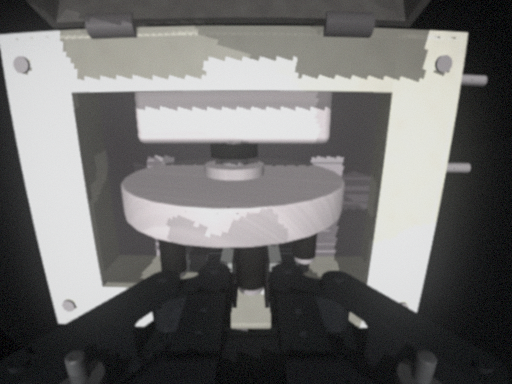

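The cover is back (tilt about 1.95 rad), the blade lies flat, the bystanders are untouched, and the pin is gripped at 12.8°. Handing in.

```bash
python3 -c "
from rig import r
print(r.sign_off())"
```

```text
the job is handed in; nothing more can be done
None
```

The job is handed in at about 22.6 s of the 72 s allowed, with the wheel still gripped and its heavy side measured as pointing straight down. `sign_off()` reports no verdict, so this rests on my own checks.

- **Cover:** I levered it up at the notch with the middle-sized blade, then pushed it back with the blade's tip. I did not touch it with the fingers. The last depth profile puts it at about 1.95 rad, against the 1.7 needed.
- **Blade:** It lies let go on open bench in front of the pump. It dropped about 4 to 5 mm when I opened the fingers, and the pictures after that show it lying flat.
- **Heavy side:** I turned the wheel by its pins, with sweeps in both directions on two of them. The fit gave a drag of 0.236 N m (0.23 stated) and an unbalance of 0.151 N m (0.14 to 0.2 stated). It puts the heavy side straight down with the gripped pin at 13.4°. The pin settled at 12.8°, so the error should be a few degrees against the 20 allowed.
- **Grip:** I finished holding the wheel by a pin's rubber bush at 40 N. I took that to count as gripping the wheel and could not confirm it.
- **Disagreements:**
  - The wheel centre came out about 1 mm to the pump's -x side of where I had placed it from the camera.
  - Because of that, the first sweep built up about 25 N of radial push, which I relieved before the later sweeps.
- **Other parts:** The diverter, gasket and cartridge look where they started in the last picture. The adapter was hidden behind the cover in that view, so I did not check it.

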